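Open the clip-lid battery box and load its battery pack

TASK

The battery box on its sloping cradle is shut: flip the two sprung bale clips outward off the opposite edges of its lid so that they hang open, then lift the lid off and lay it down flat on the bench, handle up. Stand the loose battery pack fully home in the empty bay inside the box, terminals up. Set the lid and the pack down without dropping them, and leave the other things on the bench where they are.

Things in the scene. Friction and masses are not known exactly. Their poses are not given: they have to be found in the camera images.
- box_rim (a point): Grey cast box, 130 x 170 x 62 mm, fixed on a rod cradle and sloping 30 deg down towards the robot. This point: middle of its mouth, in the plane of its rim. Axes: z square to the rim, out of the box; x up the slope; y to the left clip. Walls 4 mm, inner floor 58 mm below the rim. On it the lid: 134 x 174 x 6 mm plate (top at z = 6 mm), whose 10 mm deep lip drops inside the walls with 2 mm play all round.
- bay (a point): Middle of the floor of the battery bay in the box (hidden till the lid is off): 41 (x) x 56 (y) mm between black ribs 12 mm high over this floor. At x 0, y -30, z -56 mm from box_rim, axes as there. No other thing is within 35 mm along x of the bay's middle but the ribs (box walls at 61 mm); a fixed board up to 16 mm over this floor begins 46 mm off on the y+ side.
- lid_handle (a point): Middle of the grip bar of the loose lid (0.24 to 0.38 kg). The black bar lies along y, 78 long, 12 thick (x), 14 mm high; its middle is 31 mm over the lid's top, its feet at y = +-32 mm. z points out of the lid's top. Lifted square to the rim the lid is free after 10 mm; askew it catches. Laid flat on the bench, on its lip, this point is 47 mm above the bench.
- left_tab (a point): Middle of the steel thumb tab of the left clip (box y+ side): 42 wide along the lid's edge, 30 mm high, standing up from the lid's edge (foot at the lid's top, leaning 14 deg outward). Shut, it is at y 95, z 24 mm from box_rim. Room for closed fingers between tab and handle end (y 39): put down at y 70 with tips 6 mm over the lid and drawn out level to y 120, they flip the clip.
- right_tab (a point): The same on the right clip (box y- side), at y -95 mm; it flips to y-.
- left_clip (a joint): Turn of the left bale clip, rad: 0 shut, grows outward, 2.35 at its stop. Wire bail, pivot along x at y 95, z -24 mm from box_rim; its crossbar sits behind a 1.6 mm bead on the lid's lug and is sprung down on it. About 10 N outward on the tab pulls it over the bead (some 0.25 rad, finger at y 93); then it falls open by itself past 1.9.
- right_clip (a joint): The same for the right clip (pivot at y -95 mm), growing outward to y-.
- battery_mid (a point): Middle of the loose block-shaped battery pack (0.06 to 0.13 kg), standing on the rubber mat (2 mm thick): 35 (its x) x 50 (its y) x 48 mm (z) and two 6 mm terminal tabs on top. The point is 24 mm over its foot, z up to the terminals. In the bay its 35 mm side goes along the bay's x, either way round.
- battery_top (a point): Middle of the pack's top face, 48 mm over its foot.
- clear_bench (a point): Middle of a clear patch of bare bench (height 0) left of the box, 130 mm clear in every direction, big enough for the lid at any turn. Overhead, behind the box, a wall shelf's end hangs from 0.66 m above the bench upward at x 0.67 to 0.86, y 0.08 to 0.20: keep the arm low or drawn in there.
- tape: Roll of black tape, 62 across, 18 mm high, lying on the mat. To be left alone. Origin under its middle.
- adapter: Black plug-in power adapter, 94 x 50 x 32 mm, behind the box on the left. To be left alone.
There are look-alikes about, which are no part of the job. What is shaped like the part that bears battery_mid but brown is not meant.

How it is judged:
By the outcome, as a careful person would: the job done as asked, in the order asked, and still so for the second after the job is handed in, with the robot touching nothing.
It also fails if it takes over 69 s, if anything falls off the work surface, if the arm or the gripper's body presses on something with over 40 N, if the wrist force passes 120 N, or if a joint passes its speed limit or range.

ROBOT

A 6-joint arm with a two-finger parallel gripper is mounted at the origin on a cart in front of the work surface, level with it; the furniture and walls round the work are solid. World frame = base frame: x ahead of the robot, y to its left, z up, the work surface at z = 0. Lengths are in m, angles in rad, forces in N, time in s.
With the tool pointing down it reaches from about 0.3 to 1 m from the base axis. Payload 5.1 kg.
Tool frame: the origin (TCP) lies midway between the tips of the shut fingers; the grasp point (between the pads) lies 19 mm behind it; z points along the fingers, y is the direction in which the jaws open and shut (so a half turn about z gives the same grasp; the last joint's range is limited). The gripper opens to 95 mm and grips with 3 to 60 N. Pads are 20 mm wide; open, the fingers measure 119 mm over their backs; the gripper's body (75 mm by 180 mm) begins 59 mm behind the grasp point.
Start: joints at [1.07, 0.124, 1.65, -0, 1.367, -0.083], TCP at [0.264, 0.594, 0.215] pointing down, gripper open.
Joint ranges: [-2.61, 2.61], [-1.02, 2.33], [0.03, 2.71], [-1.35, 4.49], [0.32, 2.68], [-2.91, 2.91]. Speed limits (rad/s): [2.57, 2.57, 3.14, 3.14, 3.14, 3.14].

INTERFACE

Orientations are given as a 3x3 rotation matrix whose columns are the frame's x, y, z axes.
In Python, from cell import r gives the robot as it stands. The module is installed in compiled form; this text tells all that it offers.
- The arm moves only by the tool drive_tool, never from a script. Its argument "series" is a list of rows, each a list of 5 numbers: the shift along the tool's x, y, z in m, then the turn about the tool's z in degrees, then the finger opening in m, from 0 to 0.0951. A call has 1 to 5 rows; each row shifts and turns the pose as measured when the row begins, along the tool's axes as they then stand; what a row does not reach is not made up. A row lasts 1/10 s, in which the tool goes at most 50 mm and 8.59 degrees, less where a joint would pass 70% of its speed; a pose out of reach is approached as far as the arm can. A call is refused whole if a number of a shift passes 0.05 or a number of a turn 8.59, either way. A call with a gripper value outside its range is refused whole. The fingers move at their own pace and stop on an object; "grip_force" is the grip in N (left out, the last holds). Time passes only in rows, so rows that do not move let the fingers close. It gives the time, the measured TCP pose, the force and the opening at its end, in the units of the state.
- r.state(): the state, without advancing time (a new reading comes with each control period).
- r.camera(name): name is "scene" or "top" or "wrist"; returns (picture, depth): 400x640x3 uint8, red, green, blue; 400x640 float32, m along the optical axis (not along the pixel's ray), 0 where there is no reading.
- r.calibration(name): a dict with "mtx" (3x3 intrinsics, pixels), "extrinsics" (4x4, takes a point from camera to world coordinates); the wrist camera has in their place "hand_eye" (4x4, takes a point from camera to tool coordinates, whose origin is the TCP and whose axes are the flange's). Camera axes: x right, y down, z forward; pixel columns grow to the right and rows downward; lengths in m; the calibration is good to about 2 mm. A picture is of the moment at which its call begins: read the wrist's pose just before it. calibration takes no time and is no camera call.
- r.job_done(): hands the job in, once; it reports no verdict.
The state is a dict: "time": time; "qpos": joint angles; "qd": joint speeds; "tau": joint torques, N m; "position": TCP position; "orientation": TCP orientation; "ft_force": force on the tool from outside, world axes, zero at the start; "moment": the same for the moment, N m; "gripper_width": finger opening in m.
Only numpy, scipy, OpenCV 4.12 (cv2) and the standard library are available. Lean on these libraries where they do the work, as an engineer would, in place of code of your own. Each camera call takes 0.05 s, during which the arm holds its last target.

## Working session

There is one attempt and no reset: what is moved stays moved. The work goes in short steps, Python scripts to look and compute and a tool call to move; the robot and the scene stay as the last step left them, time stands still between calls to the robot, and variables do not carry over. Pictures are saved under pics/ and viewed, and the job is handed in when it is done.

Besides the shell and the picture viewer there is one more tool, called after "Emit:" in YAML: its name, and indented under it one key for each argument. drive_tool: Moves the arm, as the interface text tells. Its arguments: {"type":"object","properties":{"series":{"type":"array","items":{"type":"array","items":{"type":"number"}}},"grip_force":{"type":"number"}},"required":["series"]}

```bash
mkdir -p pics; cat > h.py <<'E'
import numpy as np,cv2
from cell import r
def snap(name,fn):
    st=r.state(); im,d=r.camera(name)
    cv2.imwrite('pics/'+fn+'.png',im[:,:,::-1]); np.savez('pics/'+fn+'.npz',im=im,d=d,p=st['position'],R=st['orientation'])
    return im,d,st
def ext(name,st=None):
    c=r.calibration(name)
    if name=='wrist':
        T=np.eye(4);T[:3,:3]=np.array(st['orientation']);T[:3,3]=st['position'];return np.array(c['mtx']),T@np.array(c['hand_eye'])
    return np.array(c['mtx']),np.array(c['extrinsics'])
def cloud(d,K,T):
    v,u=np.indices(d.shape);P=np.stack([(u-K[0,2])/K[0,0]*d,(v-K[1,2])/K[1,1]*d,d],-1)
    return P@T[:3,:3].T+T[:3,3]
def load(fn,name):
    z=np.load('pics/'+fn+'.npz');K,T=ext(name,dict(position=z['p'],orientation=z['R']))
    return z['im'],z['d'],cloud(z['d'],K,T),K,T
E
python3 - <<'E'
from h import *
np.set_printoptions(precision=4,suppress=True)
print(r.state())
for n in('scene','top','wrist'):
    im,d,st=snap(n,n+'0');K,T=ext(n,st);print(n,K.tolist(),T)
E
```

```text
{'time': 0.0, 'qpos': array([ 1.0704,  0.1245,  1.6517, -0.    ,  1.3675, -0.0826]), 'qd': array([-0.0009,  0.0008,  0.0009, -0.0006, -0.0007, -0.0012]), 'tau': array([  0.0004, -41.7613, -35.9929,   0.0775,   0.0492,  -0.0001]), 'position': array([0.2635, 0.5935, 0.2134]), 'orientation': array([[-0.914 ,  0.4057, -0.001 ],
       [ 0.4057,  0.914 , -0.0018],
       [ 0.0001, -0.0021, -1.    ]]), 'ft_force': array([ 0.0462, -0.1956,  0.7473]), 'moment': array([ 0.0133, -0.0409,  0.0234]), 'gripper_width': 0.09522454226244653}
scene [[385.91417867938367, 0.0, 315.92608702209196], [0.0, 385.91417867938367, 198.08613108256765], [0.0, 0.0, 1.0]] [[ 0.6869 -0.4365  0.581  -0.1292]
 [-0.7267 -0.4126  0.5492 -0.602 ]
 [-0.     -0.7995 -0.6006  0.7819]
 [ 0.      0.      0.      1.    ]]
top [[431.1901937706686, 0.0, 322.44987517671007], [0.0, 431.1901937706686, 199.60177515114393], [0.0, 0.0, 1.0]] [[ 0.0188 -0.9949  0.0994  0.3977]
 [-0.9997 -0.0199 -0.0106  0.0357]
 [ 0.0125 -0.0992 -0.995   1.4814]
 [ 0.      0.      0.      1.    ]]
wrist [[278.8405910010298, 0.0, 322.64638877115806], [0.0, 278.8405910010298, 201.3639296214513], [0.0, 0.0, 1.0]] [[ 0.4061  0.8835  0.2336  0.1974]
 [ 0.9138 -0.3921 -0.1059  0.624 ]
 [-0.0019  0.2565 -0.9665  0.3836]
 [ 0.      0.      0.      1.    ]]
```

View pics/scene0.png

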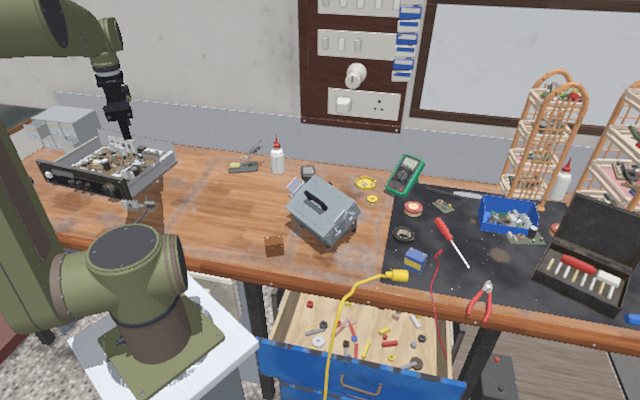

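View pics/top0.png

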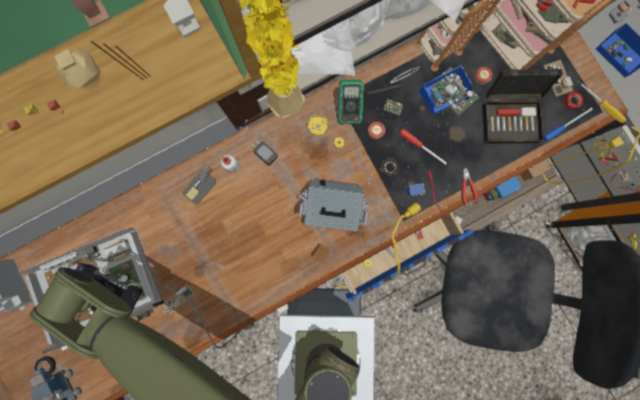

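View pics/wrist0.png

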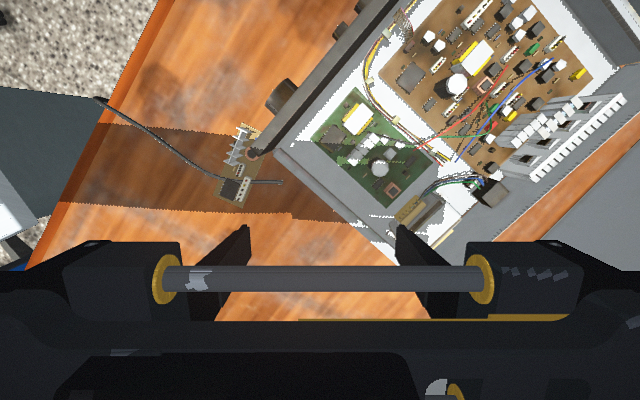

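```bash
python3 - <<'E'
from h import *
np.set_printoptions(precision=4,suppress=True)
im,d,P,K,T=load('top0','top')
c=cv2.resize(im[165:245,285:445],None,fx=5,fy=5,interpolation=cv2.INTER_NEAREST)
cv2.imwrite('pics/topcrop.png',c[:,:,::-1])
im2,d2,P2,K2,T2=load('scene0','scene')
c=cv2.resize(im2[165:285,260:440],None,fx=4,fy=4,interpolation=cv2.INTER_NEAREST)
cv2.imwrite('pics/scenecrop.png',c[:,:,::-1])
for uv in [(335,205),(332,212),(417,189),(316,249),(260,220),(390,167)]: print('top',uv,P[uv[1],uv[0]])
for uv in [(318,202),(330,225),(415,258),(275,244),(403,234)]: print('scene',uv,P2[uv[1],uv[0]])
E
```

```text
top (335, 205) [ 0.5171 -0.0187  0.1233]
top (332, 212) [ 0.4929 -0.0088  0.148 ]
top (417, 189) [ 0.5829 -0.2961  0.0492]
top (316, 249) [0.3759 0.0388 0.0036]
top (260, 220) [ 0.4713  0.2333 -0.0029]
top (390, 167) [ 0.6631 -0.2119  0.0088]
scene (318, 202) [ 0.4773 -0.0364  0.1457]
scene (330, 225) [ 0.4689 -0.0888  0.1   ]
scene (415, 258) [ 0.5669 -0.3006  0.0504]
scene (275, 244) [0.3538 0.0091 0.0454]
scene (403, 234) [ 0.6731 -0.2018  0.0032]
```

View pics/topcrop.png

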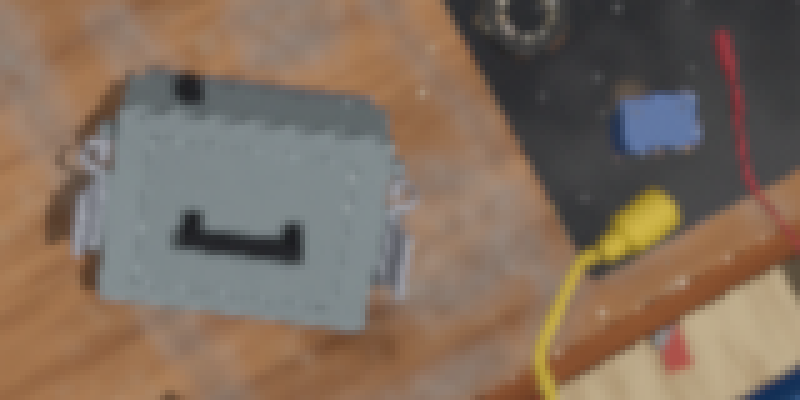

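View pics/scenecrop.png

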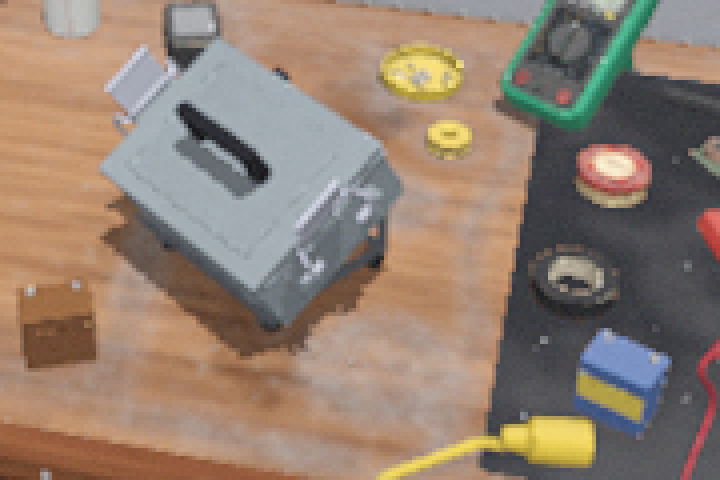

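```bash
cat > fit.py <<'E'
from h import *
np.set_printoptions(precision=4,suppress=True)
def planefit(Q,it=300,tol=.004):
    rng=np.random.default_rng(0);best=None
    for _ in range(it):
        a,b,c=Q[rng.choice(len(Q),3,False)];n=np.cross(b-a,c-a);l=np.linalg.norm(n)
        if l<1e-6: continue
        n/=l; m=abs((Q-a)@n)<tol
        if best is None or m.sum()>best.sum(): best=m
    q=Q[best];c=q.mean(0);n=np.linalg.svd(q-c,full_matrices=False)[2][2];n*=np.sign(n[2]);return c,n,best
E
python3 - <<'E'
from fit import *
for name in('top','scene'):
    im,d,P,K,T=load(name+'0',name)
    a=im.astype(int);g=(abs(a[...,0]-a[...,2])<35)&(a.mean(-1)>70)&(a[...,2]>=a[...,0]-5)
    m=g&(d>0)&(P[...,0]>.38)&(P[...,0]<.64)&(abs(P[...,1]+.02)<.14)&(P[...,2]>.06)&(P[...,2]<.2)
    Q=P[m];c,n,b=planefit(Q)
    q=Q[b];print(name,len(q),c,n,np.degrees(np.arccos(n[2])),np.degrees(np.arctan2(n[1],n[0])))
    # refine with mask: min area rect in plane
    ex=np.array([0,0,1])-n[2]*n;ex/=np.linalg.norm(ex);ey=np.cross(n,ex)
    s=np.stack([(q-c)@ex,(q-c)@ey],1).astype(np.float32)
    print(ex,ey,np.percentile(s,[1,5,95,99],axis=0),cv2.minAreaRect(s))
    mm=np.zeros(m.shape,np.uint8);idx=np.argwhere(m)[b];mm[idx[:,0],idx[:,1]]=255;cv2.imwrite(f'pics/m_{name}.png',mm)
E
```

```text
top 1702 [ 0.5078 -0.0134  0.118 ] [-0.4975  0.0563  0.8656] 30.044350654566813 173.5488895219728
[ 0.8602 -0.0973  0.5007] [0.1124 0.9937 0.    ] [[-0.0682 -0.0885]
 [-0.0623 -0.0796]
 [ 0.0572  0.0796]
 [ 0.0624  0.0887]] ((-0.0026653259992599487, 0.0009309351444244385), (0.1341707855463028, 0.20949704945087433), 0.20827879011631012)
scene 2144 [ 0.4978 -0.0197  0.1138] [-0.4955  0.0542  0.8669] 29.8958141890376 173.759193076925
[ 0.8618 -0.0942  0.4984] [ 0.1087  0.9941 -0.    ] [[-0.064  -0.091 ]
 [-0.0587 -0.0766]
 [ 0.0614  0.0867]
 [ 0.0665  0.0971]] ((0.0011296644806861877, 0.004248239099979401), (0.21199733018875122, 0.1338186264038086), 89.90264892578125)
```

Emit:
drive_tool:
  series:
    - [0,0,-0.05,-8.5,0.095]
    - [0,0,-0.05,-8.5,0.095]
    - [-0.02,-0.045,0,0,0.095]
    - [-0.02,-0.045,0,0,0.095]
    - [-0.02,-0.045,0,0,0.095]

```text
time: 0.65
position: [0.3071, 0.452, 0.3135]
orientation: [[-0.995, 0.103, -0.004], [0.103, 0.995, -0.008], [0.003, -0.008, -1.0]]
ft_force: [0.7, -1.1, 0.7]
gripper_width: 0.0952
```

Emit:
drive_tool:
  series:
    - [-0.02,-0.045,0,0,0.0]
    - [-0.02,-0.045,0,0,0.0]
    - [-0.02,-0.045,0,0,0.0]
    - [-0.02,-0.045,0,0,0.0]
    - [-0.02,-0.045,0,0,0.0]

```text
time: 1.15
position: [0.3825, 0.2129, 0.3143]
orientation: [[-0.995, 0.099, -0.002], [0.099, 0.995, -0.008], [0.001, -0.009, -1.0]]
ft_force: [0.3, 0.6, 1.1]
gripper_width: 0.06
```

Emit:
drive_tool:
  series:
    - [-0.02,-0.045,0,0,0.0]
    - [-0.02,-0.045,0,0,0.0]
    - [-0.02,-0.045,0,0,0.0]
    - [-0.0,-0.0,0,0,0.0]

```text
time: 1.55
position: [0.4285, 0.0651, 0.3147]
orientation: [[-0.994, 0.107, -0.001], [0.107, 0.994, -0.01], [-0.0, -0.01, -1.0]]
ft_force: [0.8, 1.1, 0.2]
gripper_width: 0.0283
```

Emit:
drive_tool:
  series:
    - [0.0,-0.04,0,0,0.0]
    - [0.0,-0.04,0,0,0.0]
    - [0.0,0,0,0,0.0]
    - [-0.0,-0.0,0,0,0.0]

```text
time: 1.95
position: [0.4191, -0.0156, 0.3141]
orientation: [[-0.994, 0.108, -0.003], [0.108, 0.994, -0.007], [0.002, -0.007, -1.0]]
ft_force: [-0.6, 0.4, -1.0]
gripper_width: 0.0013
```

```bash
python3 - <<'E'
from h import *
im,d,st=snap('wrist','wrist1');print(st['position'],st['orientation'],st['gripper_width'])
E
```

```text
[ 0.41909145 -0.01556888  0.31414506] [[-0.99417066  0.10778779 -0.00254673]
 [ 0.10780325  0.99414747 -0.00701841]
 [ 0.00177532 -0.00725205 -0.99997213]] 0.0013055390134680998
```

View pics/wrist1.png

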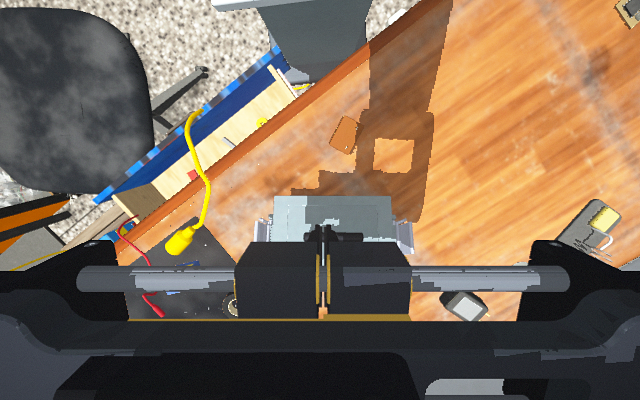

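Emit:
drive_tool:
  series:
    - [-0.045,0,0,0,0.0]
    - [-0.045,0,0,0,0.0]
    - [-0.045,0,0,0,0.0]
    - [-0.0,-0.0,0,0,0.0]

```text
time: 2.4
position: [0.5572, -0.0217, 0.3125]
orientation: [[-0.995, 0.097, -0.003], [0.097, 0.995, -0.006], [0.002, -0.006, -1.0]]
ft_force: [-1.2, 0.6, -0.5]
gripper_width: 0.0005
```

```bash
python3 - <<'E'
from fit import *
im,d,st=snap('wrist','wrist2');print(st['position'],st['orientation'],st['gripper_width'])
im,d,P,K,T=load('wrist2','wrist')
a=im.astype(int);g=(abs(a[...,0]-a[...,2])<35)&(a.mean(-1)>70)&(a[...,2]>=a[...,0]-5)
m=g&(d>0)&(P[...,0]>.38)&(P[...,0]<.64)&(abs(P[...,1]+.02)<.14)&(P[...,2]>.06)&(P[...,2]<.2)
Q=P[m];c,n,b=planefit(Q)
q=Q[b];print(len(q),c,n,np.degrees(np.arccos(n[2])),np.degrees(np.arctan2(n[1],n[0])))
E
```

```text
[ 0.5572 -0.0217  0.3125] [[-0.9953  0.0969 -0.0025]
 [ 0.097   0.9953 -0.0056]
 [ 0.002  -0.0058 -1.    ]] 0.0005448786607417238
11916 [ 0.5073 -0.0124  0.1189] [-0.4954  0.0554  0.8669] 29.896913624988155 173.62039993752282
```

View pics/wrist2.png

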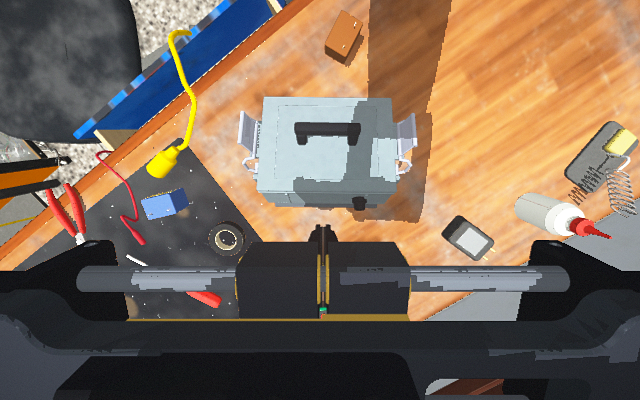

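```bash
python3 - <<'E'
from fit import *
im,d,P,K,T=load('wrist2','wrist')
c0=np.array([0.5073,-.0124,.1189]);n=np.array([-.4954,.0554,.8669])
ex=np.array([0,0,1])-n[2]*n;ex/=np.linalg.norm(ex);ey=np.cross(n,ex)
print('ex',ex,'ey',ey,np.degrees(np.arctan2(ey[1],ey[0])))
h=(P-c0)@n
u=(P-c0)@ex;v=(P-c0)@ey
m=(d>0)&(abs(h)<.004)&(abs(u)<.085)&(abs(v)<.12)
# x extents for |v|<70mm; y extents by row
for k in np.arange(-.075,.08,.025):
    s=m&(abs(v-k)<.004); print('v',k,u[s].min().round(4),u[s].max().round(4))
for k in np.arange(-.055,.06,.022):
    s=m&(abs(u-k)<.004); print('u',k.round(3),v[s].min().round(4),v[s].max().round(4), np.percentile(v[s],[2,98]).round(4))
# handle
s=(d>0)&(h>.03)&(h<.05)&(abs(u)<.05)&(abs(v)<.06)
print('handle',s.sum(),np.median(h[s]),u[s].min(),u[s].max(),v[s].min(),v[s].max())
for sg in(1,-1):
    t=(d>0)&(h>.006)&(h<.045)&(sg*v>.075)&(sg*v<.12)&(abs(u)<.06)
    print('tab',sg,t.sum(),h[t].max(),np.percentile(u[t],[2,98]),np.percentile(v[t],[2,50,98]))
a=im.astype(int)
b=(a[...,2]>a[...,0]+40)&(P[...,1]<-.2)&(P[...,1]>-.4)&(P[...,0]>.5)&(P[...,0]<.68)&(d>0)&(P[...,2]>.03)
q=P[b];print('bat',b.sum(),q.mean(0),q.min(0),q.max(0))
tp=b&(abs(P[...,2]-np.percentile(q[:,2],80))<.006)
q=P[tp];print(np.median(q[:,2]),cv2.minAreaRect(q[:,:2].astype(np.float32)),len(q))
uv=np.argwhere(tp);print(uv.min(0),uv.max(0))
c=cv2.resize(im[80:250,120:420],None,fx=2.6,fy=2.6,interpolation=cv2.INTER_CUBIC);cv2.imwrite('pics/w2c.png',c[:,:,::-1])
E
```

```text
ex [ 0.8615 -0.0963  0.4985] ey [0.1111 0.9938 0.    ] 83.61919096039749
v -0.075 -0.0716 0.0608
v -0.049999999999999996 -0.0719 0.0609
v -0.024999999999999994 -0.0726 0.0607
v 1.3877787807814457e-17 -0.0733 0.0608
v 0.02500000000000001 -0.0741 0.0603
v 0.05 -0.0724 0.0606
v 0.07500000000000002 -0.0726 0.0606
u -0.055 -0.0866 0.086 [-0.0827  0.0828]
u -0.033 -0.0945 0.0954 [-0.0863  0.086 ]
u -0.011 -0.0904 0.0905 [-0.0875  0.0874]
u 0.011 -0.0981 0.0973 [-0.0884  0.0887]
u 0.033 -0.0867 0.0867 [-0.0826  0.0829]
u 0.055 -0.0866 0.0871 [-0.0825  0.0835]
handle 741 0.036605633252347634 -0.011922120521210482 0.0003943520331142891 -0.03855325513365428 0.03902856819516161
tab 1 580 0.03497694546042674 [-0.0266  0.0142] [0.0908 0.0974 0.1038]
tab -1 551 0.03499579223055521 [-0.0258  0.0148] [-0.1035 -0.0973 -0.0908]
bat 751 [ 0.5805 -0.2877  0.0484] [ 0.5618 -0.3175  0.0302] [ 0.6014 -0.2653  0.0552]
0.05019899537497707 ((0.5815979242324829, -0.29229360818862915), (0.03458300232887268, 0.050625257194042206), 7.258938789367676) 648
[193 141] [219 177]
```

View pics/w2c.png

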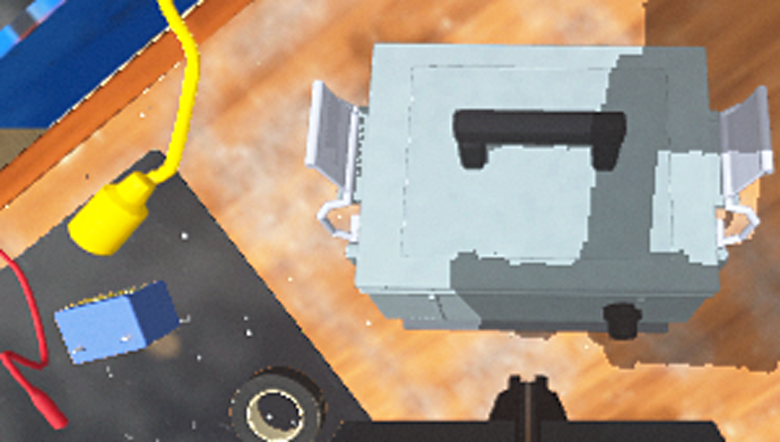

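Emit:
drive_tool:
  series:
    - [0.031,0.037,0.03,0.8,0.0]
    - [0.031,0.037,0.04,0,0.0]
    - [0,0,0.04,0,0.0]
    - [0,0,0.03,0,0.0]
    - [0,0,0,0,0.0]

```text
time: 2.95
position: [0.5044, 0.0548, 0.1836]
orientation: [[-0.995, 0.101, 0.003], [0.101, 0.995, -0.004], [-0.004, -0.004, -1.0]]
ft_force: [-1.1, -0.1, 0.2]
gripper_width: 0.0007
```

Emit:
drive_tool:
  series:
    - [0.002,0.004,0.03,0.5,0.0]
    - [0,0,0.025,0,0.0]
    - [0,0,0.006,0,0.0]
    - [0,0,0,0,0.0]

```text
time: 3.35
position: [0.5044, 0.0621, 0.1295]
orientation: [[-0.994, 0.106, 0.014], [0.106, 0.994, -0.004], [-0.014, -0.002, -1.0]]
ft_force: [0.6, -0.6, 0.5]
gripper_width: 0.0006
```

Emit:
drive_tool:
  series:
    - [0.001,-0.003,0.007,0,0.0]
    - [0,0,0,0,0.0]

```text
time: 3.55
position: [0.5051, 0.0593, 0.1261]
orientation: [[-0.994, 0.105, 0.02], [0.105, 0.994, -0.004], [-0.02, -0.002, -1.0]]
ft_force: [-0.6, 0.5, 0.5]
gripper_width: 0.0006
```

Emit:
drive_tool:
  series:
    - [0.001,0,0.004,0,0.0]
    - [0,0.01,0,0,0.0]
    - [0,0.01,0,0,0]
    - [0,0.01,0,0,0]
    - [0,0.01,0,0,0]

```text
time: 4.05
position: [0.5106, 0.0982, 0.1256]
orientation: [[-0.994, 0.108, 0.024], [0.108, 0.994, -0.01], [-0.025, -0.007, -1.0]]
ft_force: [-0.1, -0.5, -0.4]
gripper_width: 0.0002
```

```bash
python3 -c "
from h import *
s=r.state();print(s['qpos'],s['position'],s['orientation'],s['ft_force'])"
```

```text
[ 0.093719   -0.10674934  2.03694264 -0.01330648  1.1883694  -1.36424467] [0.51060098 0.09820721 0.12563444] [[-0.99387049  0.10788937  0.02411089]
 [ 0.10767225  0.9941348  -0.01013301]
 [-0.02506271 -0.00747482 -0.99965794]] [-0.07347927 -0.47152845 -0.3690251 ]
```

Emit:
drive_tool:
  series:
    - [0,0.012,0,0,0]
    - [0,0.0,0,0,0]
    - [0,0,-0.04,0,0]
    - [0,0,-0.04,0,0]
    - [0,0,0,0,0]

```text
time: 4.55
position: [0.5088, 0.1157, 0.2057]
orientation: [[-0.994, 0.103, 0.019], [0.103, 0.995, -0.009], [-0.02, -0.007, -1.0]]
ft_force: [0.2, 0.4, 1.0]
gripper_width: 0.0006
```

```bash
python3 - <<'E'
from h import *
im,d,st=snap('scene','s1');print(st['position'],st['orientation'])
c=cv2.resize(im[145:285,260:420],None,fx=4,fy=4,interpolation=cv2.INTER_CUBIC)
cv2.imwrite('pics/s1c.png',c[:,:,::-1])
E
```

```text
[0.5087589  0.11572692 0.20571906] [[-0.99448863  0.10310709  0.01900794]
 [ 0.10295451  0.99464677 -0.0088412 ]
 [-0.01981778 -0.00683552 -0.99978024]]
```

View pics/s1c.png

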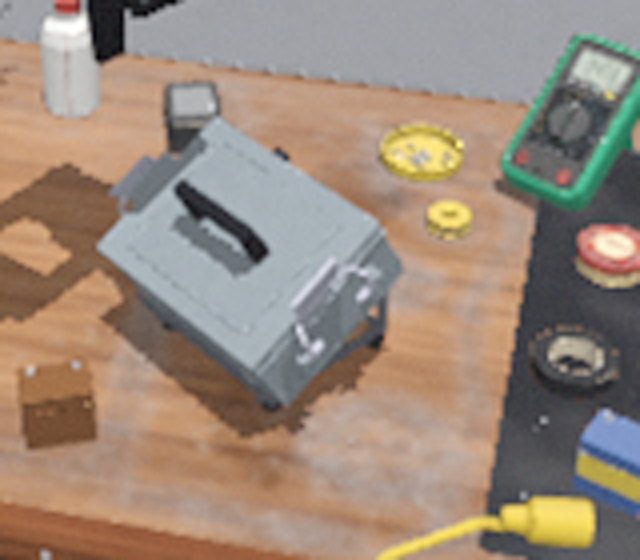

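Emit:
drive_tool:
  series:
    - [0,-0.045,-0.01,0,0]
    - [0,-0.045,0,0,0]
    - [0,-0.045,0,0,0]
    - [0.0,-0.045,0,0,0]
    - [0,0,0,0,0]

```text
time: 5.1
position: [0.486, -0.0666, 0.2081]
orientation: [[-0.995, 0.096, 0.007], [0.096, 0.995, -0.008], [-0.008, -0.007, -1.0]]
ft_force: [-0.1, 1.0, -0.2]
gripper_width: 0.0002
```

```bash
python3 - <<'E'
from h import *
im,d,st=snap('wrist','w3');print(st['position'],st['orientation'])
im,d,st=snap('top','t3')
c=cv2.resize(im[165:245,285:445],None,fx=5,fy=5,interpolation=cv2.INTER_NEAREST)
cv2.imwrite('pics/t3c.png',c[:,:,::-1])
E
```

```text
[ 0.48603969 -0.06659429  0.20805908] [[-0.99532724  0.09627327  0.00742531]
 [ 0.09621369  0.99532853 -0.0080029 ]
 [-0.00816108 -0.00725109 -0.99994041]]
```

View pics/w3.png

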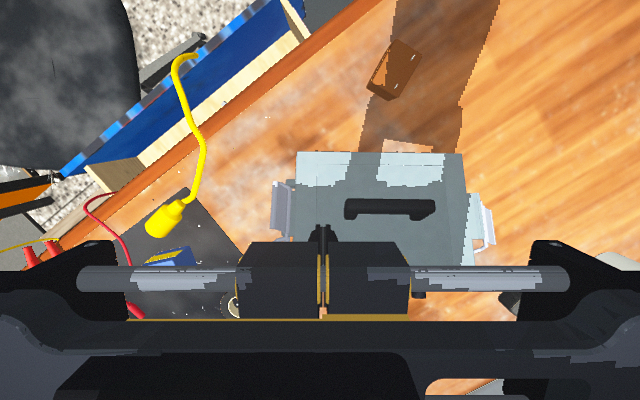

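View pics/t3c.png

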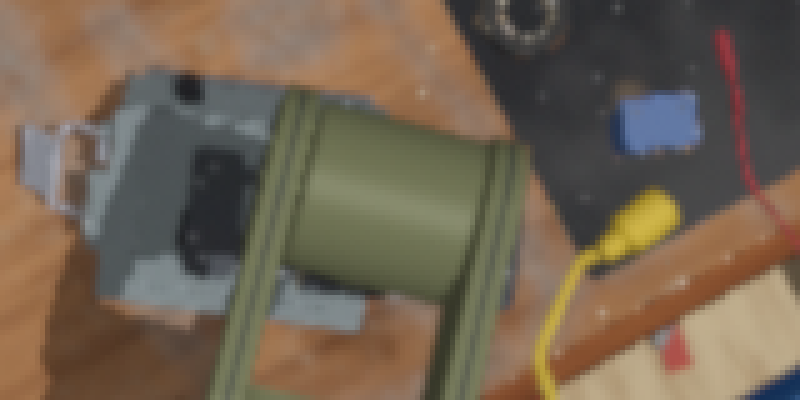

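Emit:
drive_tool:
  series:
    - [-0.002,-0.014,0.03,0.8,0]
    - [0,0,0.03,0,0]
    - [0,0,0.02,0,0]
    - [0,0,0,0,0]

```text
time: 5.6
position: [0.4881, -0.0727, 0.1241]
orientation: [[-0.995, 0.101, 0.007], [0.101, 0.995, -0.004], [-0.007, -0.003, -1.0]]
ft_force: [0.4, 0.3, -0.3]
gripper_width: 0.0005
```

Emit:
drive_tool:
  series:
    - [0,-0.012,0.001,0,0]
    - [0,-0.012,0.001,0,0]
    - [0,-0.012,0,0,0]
    - [0,-0.012,0,0,0]
    - [0,-0.012,0,0,0]

```text
time: 6.1
position: [0.4838, -0.1325, 0.1252]
orientation: [[-0.995, 0.095, 0.01], [0.095, 0.995, -0.001], [-0.01, 0.0, -1.0]]
ft_force: [0.3, 0.3, 0.9]
gripper_width: 0.0003
```

Emit:
drive_tool:
  series:
    - [0,-0.01,0,0,0]
    - [0,0,0,0,0]
    - [0,0,-0.045,0,0]
    - [0,0,-0.045,0,0]
    - [-0.02,0,-0.03,0,0.095]

```text
time: 6.6
position: [0.4974, -0.1477, 0.244]
orientation: [[-0.995, 0.101, 0.0], [0.101, 0.995, 0.002], [0.0, 0.002, -1.0]]
ft_force: [0.8, -0.2, 1.1]
gripper_width: 0.0045
```

Emit:
drive_tool:
  series:
    - [-0.025,0.045,-0.025,0.5,0.095]
    - [-0.03,0.045,-0.025,0,0.095]
    - [0,0.04,0,0,0.095]
    - [0,0.0,0,0,0.095]
    - [0,0,0,0,0.095]

```text
time: 7.1
position: [0.5628, -0.035, 0.2966]
orientation: [[-0.993, 0.113, 0.015], [0.113, 0.994, -0.001], [-0.015, 0.001, -1.0]]
ft_force: [0.2, -0.9, -0.3]
gripper_width: 0.0434
```

```bash
python3 - <<'E'
from fit import *
im,d,st=snap('wrist','w4');print(st['position'],st['orientation'])
im,d,P,K,T=load('w4','wrist')
C=np.array([.5021,-.0118,.1159]);n=np.array([-.4954,.0554,.8669])
ex=np.array([.8615,-.0963,.4985]);ey=np.array([.1111,.9938,0])
L=np.stack([(P-C)@ex,(P-C)@ey,(P-C)@n],-1)
m=(d>0)&(abs(L[...,2])<.004)&(abs(L[...,0])<.085)&(abs(L[...,1])<.08)
print('lid',[np.percentile(L[m][:,i],[0.2,99.8]) for i in range(3)])
s=(d>0)&(L[...,2]>.03)&(L[...,2]<.05)&(abs(L[...,0])<.03)&(abs(L[...,1])<.06)
print('handle',L[s].min(0),L[s].max(0))
for sg in(1,-1):
    t=(d>0)&(sg*L[...,1]>.095)&(sg*L[...,1]<.2)&(abs(L[...,0])<.04)&(P[...,2]>.02)
    print(sg,t.sum(),L[t].min(0) if t.any() else'',L[t].max(0) if t.any() else '')
E
```

```text
[ 0.5628 -0.035   0.2966] [[-0.9934  0.1133  0.0152]
 [ 0.1133  0.9936 -0.0011]
 [-0.0152  0.0006 -0.9999]]
lid [array([-0.0686,  0.0651]), array([-0.0797,  0.0798]), array([-0.0035,  0.0025])]
handle [-0.008  -0.0402  0.03  ] [0.0047 0.0373 0.039 ]
1 493 [-0.0311  0.095  -0.0691] [0.0394 0.1482 0.0033]
-1 673 [-0.039  -0.1492 -0.0663] [ 0.04   -0.095   0.0022]
```

View pics/w4.png

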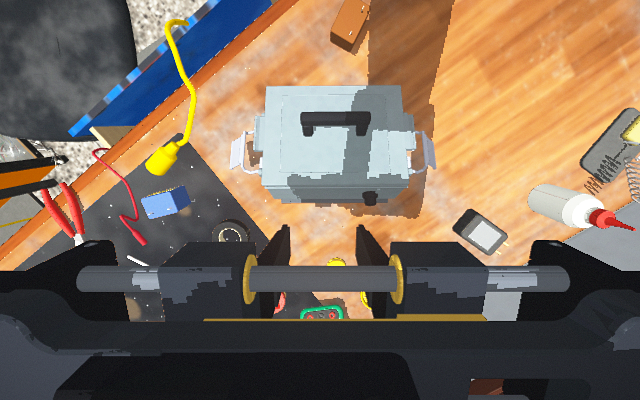

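Emit:
drive_tool:
  series:
    - [0.04,0.008,0.03,0,0.095]
    - [0.039,0.007,0.03,0,0.095]
    - [0,0,0.02,0,0.095]
    - [0,0,0,0,0.095]
    - [0,0,0,0,0.095]

```text
time: 7.65
position: [0.4825, -0.0156, 0.21]
orientation: [[-0.993, 0.122, 0.01], [0.122, 0.993, -0.001], [-0.011, -0.0, -1.0]]
ft_force: [-0.5, -0.6, 0.1]
gripper_width: 0.087
```

Emit:
drive_tool:
  series:
    - [-0.003,0.005,0.01,-0.5,0.095]
    - [0,0,0.02,0,0.095]
    - [0,0,0.02,0,0.095]
    - [0,0,0,0,0.095]

```text
time: 8.05
position: [0.4924, -0.0128, 0.1633]
orientation: [[-0.993, 0.115, 0.02], [0.115, 0.993, -0.002], [-0.02, -0.0, -1.0]]
ft_force: [-0.1, 0.6, 0.8]
gripper_width: 0.095
```

Emit:
drive_tool:
  series:
    - [0.005,0.001,0.015,0,0.095]
    - [0.003,0,0.015,0,0.095]
    - [0,0,0.006,0,0.095]
    - [0,0,0,0,0.095]

```text
time: 8.45
position: [0.4874, -0.0111, 0.1273]
orientation: [[-0.993, 0.115, 0.024], [0.115, 0.993, -0.003], [-0.024, -0.0, -1.0]]
ft_force: [0.5, 0.3, 0.8]
gripper_width: 0.095
```

Emit:
drive_tool:
  series:
    - [0.001,0,0.003,0,0.095]
    - [0,0,0,0,0.07]
    - [0,0,0,0,0.07]
    - [0,0,0,0,0.07]
    - [0,0,0,0,0.07]
  grip_force: 35

```text
time: 8.95
position: [0.4872, -0.0112, 0.1252]
orientation: [[-0.993, 0.115, 0.026], [0.115, 0.993, -0.003], [-0.026, -0.0, -1.0]]
ft_force: [0.4, 0.3, -3.0]
gripper_width: 0.0782
```

```bash
python3 - <<'E'
from h import *
s=r.state();print(s['position'],s['ft_force'],s['moment'],s['gripper_width'])
im,d,st=snap('scene','s5')
c=cv2.resize(im[125:285,260:440],None,fx=4,fy=3.7,interpolation=cv2.INTER_CUBIC)
cv2.imwrite('pics/s5c.png',c[:,:,::-1])
E
```

```text
[ 0.48719282 -0.01117972  0.12520215] [ 0.37603203  0.3155791  -2.97796585] [ 0.08276884 -0.06412257 -0.06563808] 0.07816170332726283
```

View pics/s5c.png

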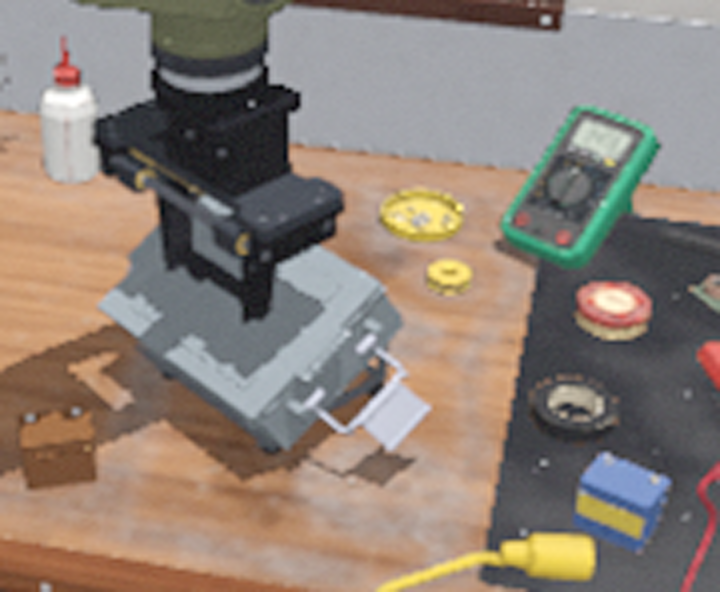

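Emit:
drive_tool:
  series:
    - [0.0024,0,-0.0044,0,0.07]
    - [0.0024,0,-0.0044,0,0.07]
    - [0.0024,0,-0.0044,0,0.07]

```text
time: 9.3
position: [0.4788, -0.0102, 0.1378]
orientation: [[-0.993, 0.115, 0.025], [0.115, 0.993, -0.003], [-0.025, -0.0, -1.0]]
ft_force: [0.2, -0.9, -3.4]
gripper_width: 0.0781
```

Emit:
drive_tool:
  series:
    - [0.005,0,-0.01,0,0.07]
    - [0.01,0,-0.02,0,0.07]
    - [0.01,0,-0.03,0,0.07]
    - [0,0,-0.03,0,0.07]
    - [0,0,0,0,0.07]

```text
time: 9.8
position: [0.447, -0.0063, 0.2311]
orientation: [[-0.993, 0.114, 0.02], [0.114, 0.993, -0.002], [-0.02, -0.0, -1.0]]
ft_force: [-0.6, 0.0, -2.1]
gripper_width: 0.0778
```

```bash
python3 - <<'E'
from h import *
np.set_printoptions(precision=4,suppress=True)
im,d,st=snap('wrist','w6');print(st['position'],st['gripper_width'],st['ft_force'])
im,d,st=snap('scene','s6')
cv2.imwrite('pics/s6c.png',cv2.resize(im[60:285,200:440],None,fx=2.6,fy=2.6)[:,:,::-1])
# clear bench from initial top view
im,d,P,K,T=load('top0','top')
xs=np.arange(.25,.75,.005);ys=np.arange(.0,.5,.005)
H=np.full((len(xs),len(ys)),-1.)
m=(d>0)
i=((P[...,0]-.25)/.005).astype(int);j=((P[...,1])/.005).astype(int)
ok=m&(i>=0)&(i<len(xs))&(j>=0)&(j<len(ys))
np.maximum.at(H,(i[ok],j[ok]),P[...,2][ok])
free=((H<.012)&(H>-.02)|(H==-1)).astype(np.uint8)
free=cv2.morphologyEx(free,cv2.MORPH_CLOSE,np.ones((3,3),np.uint8))
edge=cv2.distanceTransform(cv2.copyMakeBorder(free,1,1,1,1,cv2.BORDER_CONSTANT,value=0),cv2.DIST_L2,5)[1:-1,1:-1]
k=np.unravel_index(edge.argmax(),edge.shape);print(xs[k[0]],ys[k[1]],edge[k]*.005)
for a in range(0,100,6): print(''.join('.' if f else '#' for f in free[a,::2]),xs[a].round(3))
E
```

```text
[ 0.447  -0.0063  0.2311] 0.07775875815291862 [-0.5651  0.0135 -2.0868]
0.41000000000000014 0.23500000000000001 0.16078296
..............................................#### 0.25
.................................................. 0.28
.................................................. 0.31
..##.............................................. 0.34
####.............................................. 0.37
.................................................. 0.4
.................................................. 0.43
########........................................## 0.46
##########................................######## 0.49
#########............................############# 0.52
#######.........................################## 0.55
#######....................####################### 0.58
......................############################ 0.61
.......######...###########################.###### 0.64
.......##........########################....##### 0.67
..#######.........##############################.. 0.7
#########...........######################........ 0.73
```

View pics/w6.png

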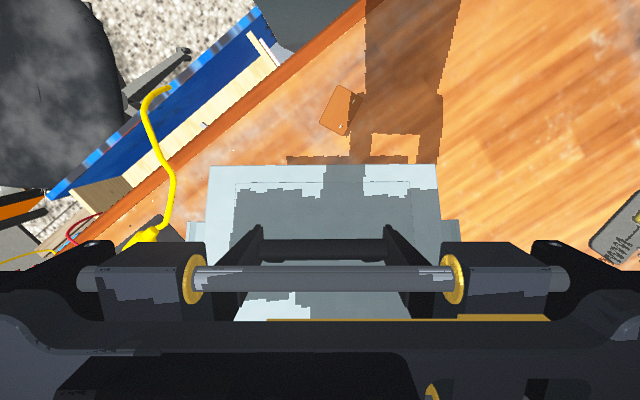

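View pics/s6c.png

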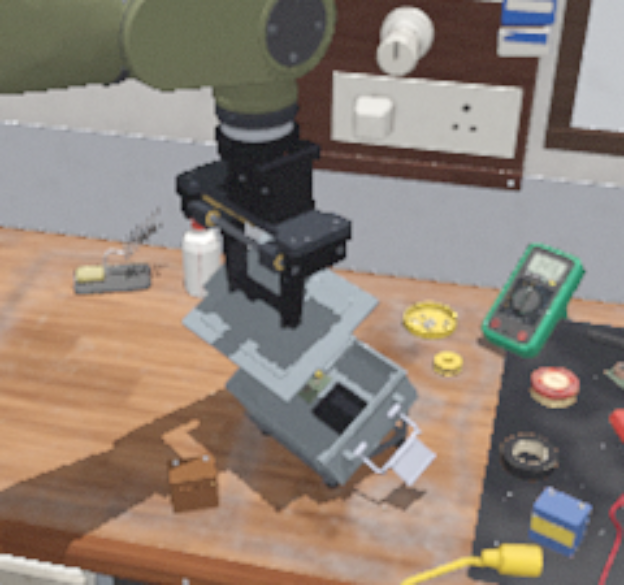

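Emit:
drive_tool:
  series:
    - [0.015,0.045,0,0,0.07]
    - [0.015,0.045,0,0,0.07]
    - [0.015,0.045,0,0,0.07]
    - [0.015,0.045,0,0,0.07]
    - [0.007,0.045,0,0,0.07]

```text
time: 10.4
position: [0.3996, 0.2257, 0.2131]
orientation: [[-0.992, 0.129, -0.004], [0.129, 0.992, -0.007], [0.003, -0.007, -1.0]]
ft_force: [2.0, 0.7, -3.2]
gripper_width: 0.0776
```

Emit:
drive_tool:
  series:
    - [0,0.03,0.03,0,0.07]
    - [0,0,0.03,0,0.07]
    - [0,0,0.03,0,0.07]
    - [0,0,0.03,0,0.07]
    - [0,0,0,0,0.07]

```text
time: 10.9
position: [0.394, 0.2593, 0.0779]
orientation: [[-0.993, 0.118, -0.019], [0.118, 0.993, -0.013], [0.018, -0.015, -1.0]]
ft_force: [-0.3, -0.3, -3.2]
gripper_width: 0.0775
```

Emit:
drive_tool:
  series:
    - [0,0,0.01,0,0.07]
    - [0,0,0.005,0,0.07]
    - [0,0,0.0,0,0.07]
  grip_force: 8

```text
time: 11.2
position: [0.3931, 0.2586, 0.0614]
orientation: [[-0.993, 0.118, -0.021], [0.118, 0.993, -0.014], [0.02, -0.016, -1.0]]
ft_force: [-0.6, -0.5, -3.2]
gripper_width: 0.078
```

```bash
python3 - <<'E'
from h import *
im,d,st=snap('scene','s7');print(st['position'],st['ft_force'],st['gripper_width'])
cv2.imwrite('pics/s7c.png',cv2.resize(im[60:265,140:380],None,fx=2.6,fy=2.6)[:,:,::-1])
E
```

```text
[0.39311033 0.25858612 0.06136987] [-0.61369935 -0.4612698  -3.16655748] 0.07795721988591657
```

View pics/s7c.png

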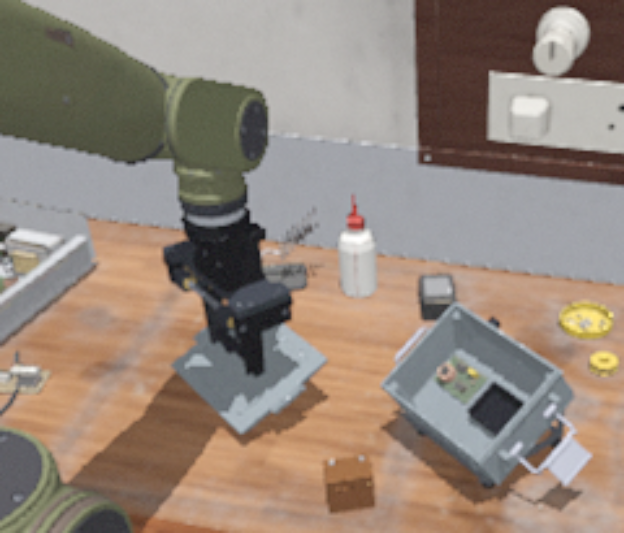

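Emit:
drive_tool:
  series:
    - [0,0,0.005,0,0.07]
    - [0,0,0.005,0,0.07]
    - [0,0,0.005,0,0.07]
  grip_force: 6

```text
time: 11.55
position: [0.3962, 0.2598, 0.0498]
orientation: [[-0.993, 0.119, -0.014], [0.119, 0.993, -0.01], [0.012, -0.011, -1.0]]
ft_force: [-0.1, -1.4, -2.7]
gripper_width: 0.0781
```

Emit:
drive_tool:
  series:
    - [0,0,0.004,0,0.07]
    - [0,0,0.004,0,0.07]
    - [0,0,0.003,0,0.07]

```text
time: 11.85
position: [0.3969, 0.26, 0.0386]
orientation: [[-0.993, 0.119, -0.012], [0.119, 0.993, -0.009], [0.011, -0.01, -1.0]]
ft_force: [0.9, -1.2, -2.4]
gripper_width: 0.0777
```

Emit:
drive_tool:
  series:
    - [0,0,0.003,0,0.07]
    - [0,0,0.003,0,0.07]
    - [0,0,0.002,0,0.07]

```text
time: 12.15
position: [0.3977, 0.2599, 0.0312]
orientation: [[-0.993, 0.119, -0.011], [0.119, 0.993, -0.009], [0.01, -0.011, -1.0]]
ft_force: [-2.7, -4.1, 7.4]
gripper_width: 0.0777
```

```bash
python3 - <<'E'
from fit import *
im,d,st=snap('scene','s8');print(st['position'],st['ft_force'],st['gripper_width'])
cv2.imwrite('pics/s8c.png',cv2.resize(im[60:265,140:380],None,fx=2.6,fy=2.6)[:,:,::-1])
im,d,P,K,T=load('s8','scene')
a=im.astype(int);g=(abs(a[...,0]-a[...,2])<35)&(a.mean(-1)>70)&(a[...,2]>=a[...,0]-5)
m=g&(d>0)&(P[...,0]>.3)&(P[...,0]<.49)&(P[...,1]>.16)&(P[...,1]<.36)&(P[...,2]>.005)&(P[...,2]<.08)
q=P[m];print(m.sum(),planefit(q,tol=.003)[:2],q.min(0),q.max(0))
E
```

```text
[0.3977 0.2599 0.0312] [-2.6706 -4.1451  7.3542] 0.07774975073499965
1189 (array([0.3815, 0.2433, 0.0158]), array([0.0052, 0.0009, 1.    ])) [0.3176 0.16   0.0051] [0.4625 0.3567 0.055 ]
```

View pics/s8c.png

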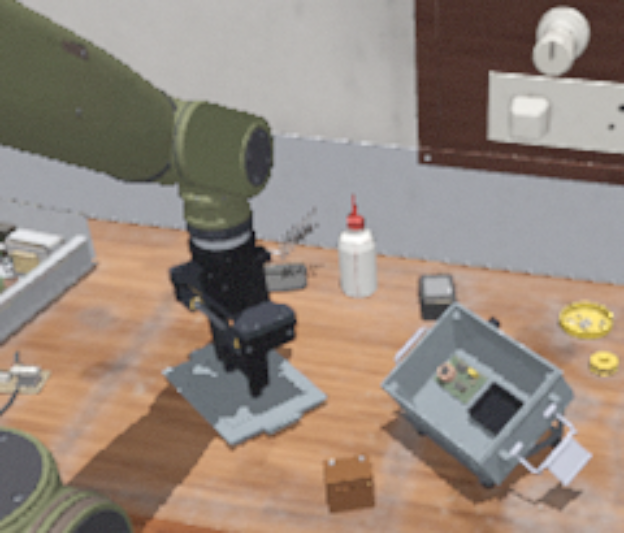

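Emit:
drive_tool:
  series:
    - [0,0,0,0,0.095]
    - [0,0,0,0,0.095]
    - [0,0,0,0,0.095]
    - [0,0,0,0,0.095]

```text
time: 12.6
position: [0.3989, 0.2607, 0.0322]
orientation: [[-0.993, 0.119, -0.008], [0.119, 0.993, -0.008], [0.007, -0.009, -1.0]]
ft_force: [-0.7, 0.0, 0.5]
gripper_width: 0.0947
```

Emit:
drive_tool:
  series:
    - [0,0,-0.02,0,0.095]
    - [0,0,-0.04,0,0.095]
    - [0,0,-0.05,0,0.095]
    - [0,0,-0.05,0,0.095]
    - [0,0,-0.05,0,0.095]

```text
time: 13.1
position: [0.3951, 0.2597, 0.2376]
orientation: [[-0.993, 0.118, -0.028], [0.119, 0.993, -0.017], [0.025, -0.02, -0.999]]
ft_force: [1.2, 0.6, 0.1]
gripper_width: 0.0949
```

Emit:
drive_tool:
  series:
    - [-0.02,-0.04,-0.03,0,0.095]
    - [-0.035,-0.045,-0.03,0,0.095]
    - [-0.035,-0.045,0,0,0.095]
    - [-0.035,-0.045,0,0,0.095]
    - [-0.035,-0.045,0,0,0.095]

```text
time: 13.6
position: [0.5143, 0.0586, 0.3018]
orientation: [[-0.994, 0.105, -0.004], [0.105, 0.994, -0.009], [0.003, -0.01, -1.0]]
ft_force: [0.8, 0.7, -0.7]
gripper_width: 0.0951
```

Emit:
drive_tool:
  series:
    - [-0.03,-0.04,0,0,0.095]
    - [0,0,0,0,0.095]
    - [0,0,0,0,0.095]

```text
time: 13.9
position: [0.5416, 0.0102, 0.3016]
orientation: [[-0.994, 0.113, -0.004], [0.113, 0.994, -0.01], [0.003, -0.01, -1.0]]
ft_force: [0.0, 0.9, -0.0]
gripper_width: 0.0946
```

```bash
python3 - <<'E'
from fit import *
im,d,st=snap('wrist','w9');print(st['position'],st['orientation'])
cv2.imwrite('pics/w9c.png',cv2.resize(im[50:250,120:440],None,fx=2.4,fy=2.4,interpolation=cv2.INTER_CUBIC)[:,:,::-1])
E
```

```text
[0.5416 0.0102 0.3016] [[-0.9936  0.1133 -0.004 ]
 [ 0.1133  0.9935 -0.01  ]
 [ 0.0029 -0.0104 -0.9999]]
```

View pics/w9c.png

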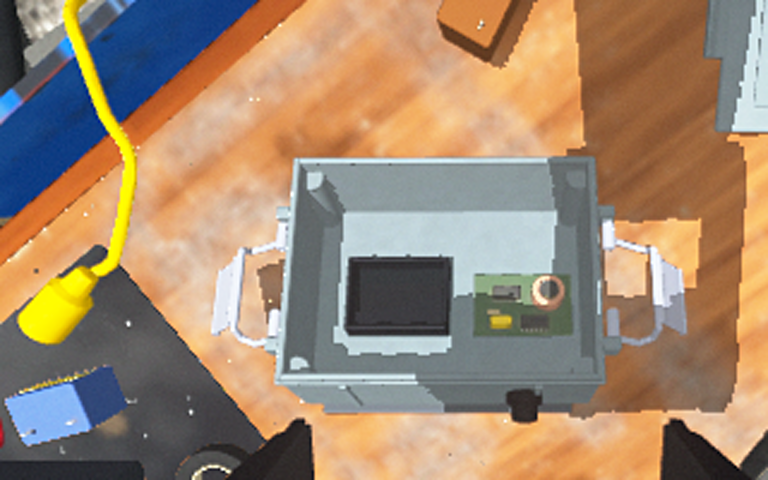

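```bash
python3 - <<'E'
from fit import *
im,d,P,K,T=load('w9','wrist')
B=np.array([.5051,-.0121,.1107]);n=np.array([-.4954,.0554,.8669])
ex=np.array([.8615,-.0963,.4985]);ey=np.array([.1111,.9938,0])
L=np.stack([(P-B)@ex,(P-B)@ey,(P-B)@n],-1)
a=im.astype(int)
rim=(d>0)&(abs(L[...,2])<.003)&(abs(L[...,0])<.08)&(abs(L[...,1])<.1)
q=L[rim];print('rim',rim.sum(),[np.percentile(q[:,i],[.5,50,99.5]) for i in range(3)])
dk=(d>0)&(a.max(-1)<45)&(L[...,2]<-.035)&(L[...,2]>-.065)&(abs(L[...,0])<.06)&(abs(L[...,1]+.03)<.05)
q=L[dk];print('dark',dk.sum(),[np.percentile(q[:,i],[.5,50,99.5]) for i in range(3)])
top=dk&(L[...,2]>-.048);q=L[top];print('ribtop',top.sum(),[np.percentile(q[:,i],[.5,50,99.5]) for i in range(3)])
fl=dk&(L[...,2]<-.053);q=L[fl];print('floor',fl.sum(),[np.percentile(q[:,i],[.5,50,99.5]) for i in range(3)])
b=(a[...,2]>a[...,0]+40)&(P[...,1]<-.2)&(P[...,1]>-.4)&(P[...,0]>.5)&(P[...,0]<.68)&(d>0)&(abs(P[...,2]-.05)<.005)
q=P[b];print(b.sum(),np.median(q[:,2]),cv2.minAreaRect(q[:,:2].astype(np.float32)))
E
```

```text
rim 1357 [array([-0.0654,  0.0163,  0.0648]), array([-0.0845,  0.0072,  0.085 ]), array([-0.003 , -0.0014,  0.0006])]
dark 35 [array([-0.021 ,  0.016 ,  0.0235]), array([-0.058 , -0.0079,  0.0011]), array([-0.0572, -0.0495, -0.0429])]
ribtop 16 [array([-0.0191,  0.0178,  0.0235]), array([-0.054 ,  0.0008,  0.0011]), array([-0.0477, -0.0445, -0.0428])]
floor 5 [array([-0.0137, -0.003 ,  0.0148]), array([-0.0579, -0.0576, -0.0151]), array([-0.0572, -0.0566, -0.0537])]
649 0.050082649454366024 ((0.5813482403755188, -0.2917723059654236), (0.03431756794452667, 0.05064418166875839), 8.34054946899414)
```

Emit:
drive_tool:
  series:
    - [-0.01,-0.045,0,0,0.075]
    - [-0.01,-0.045,0,0,0.075]
    - [-0.01,-0.045,0,0,0.075]
    - [-0.01,-0.045,0,0,0.075]
    - [-0.01,-0.045,0.02,0,0.075]

```text
time: 14.45
position: [0.5692, -0.2135, 0.2877]
orientation: [[-0.996, 0.091, 0.005], [0.091, 0.996, -0.011], [-0.006, -0.01, -1.0]]
ft_force: [0.1, -0.2, 0.8]
gripper_width: 0.0752
```

Emit:
drive_tool:
  series:
    - [-0.01,-0.045,0.04,0,0.075]
    - [0,0,0.03,-7,0.075]
    - [0,0,0.02,-7,0.075]
    - [0,0,0,0,0.075]
    - [0,0,0,0,0.075]

```text
time: 14.95
position: [0.5742, -0.2525, 0.1993]
orientation: [[-0.987, -0.16, 0.003], [-0.16, 0.987, -0.01], [-0.001, -0.01, -1.0]]
ft_force: [1.0, -0.2, 1.2]
gripper_width: 0.0752
```

Emit:
drive_tool:
  series:
    - [0,-0.038,0.03,1.2,0.075]
    - [0,0,0.03,0,0.075]
    - [0,0,0.03,0,0.075]
    - [0,0,0,0,0.075]
    - [0,0,0,0,0.075]

```text
time: 15.45
position: [0.5885, -0.2895, 0.1203]
orientation: [[-0.99, -0.137, 0.019], [-0.137, 0.99, -0.018], [-0.016, -0.021, -1.0]]
ft_force: [1.0, 0.1, 1.5]
gripper_width: 0.0752
```

```bash
python3 - <<'E'
from fit import *
im,d,st=snap('wrist','w10');print(st['position'],st['orientation'])
im,d,st=snap('scene','s10')
cv2.imwrite('pics/s10c.png',cv2.resize(im[125:300,340:500],None,fx=3.3,fy=3.3,interpolation=cv2.INTER_CUBIC)[:,:,::-1])
E
```

```text
[ 0.5885 -0.2895  0.1203] [[-0.9904 -0.1371  0.0189]
 [-0.1374  0.9903 -0.0182]
 [-0.0162 -0.0206 -0.9997]]
```

View pics/w10.png

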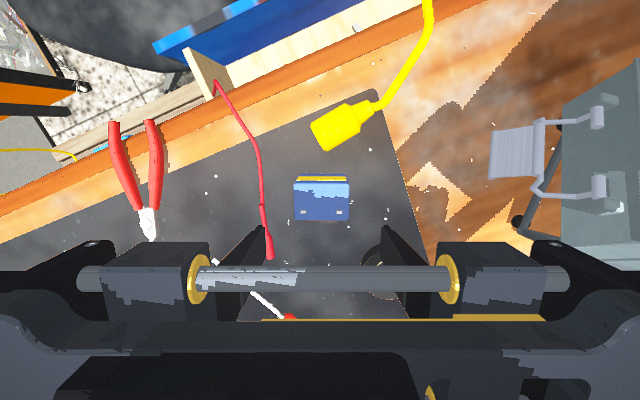

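View pics/s10c.png

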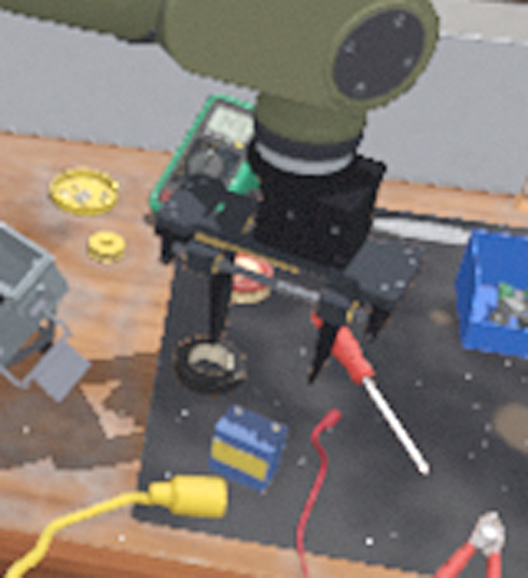

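```bash
python3 - <<'E'
from fit import *
im,d,P,K,T=load('w10','wrist')
a=im.astype(int)
b=(a[...,2]>a[...,0]+30)&(P[...,1]<-.2)&(P[...,1]>-.4)&(P[...,0]>.5)&(P[...,0]<.68)&(d>0)&(abs(P[...,2]-.05)<.006)
q=P[b];print(b.sum(),np.median(q[:,2]),cv2.minAreaRect(q[:,:2].astype(np.float32)),q.min(0),q.max(0))
im,d,P,K,T=load('s10','scene');a=im.astype(int)
b=(a[...,2]>a[...,0]+30)&(P[...,1]<-.2)&(P[...,1]>-.4)&(P[...,0]>.5)&(P[...,0]<.68)&(d>0)&(abs(P[...,2]-.05)<.006)
q=P[b];print(b.sum(),np.median(q[:,2]),cv2.minAreaRect(q[:,:2].astype(np.float32)))
E
```

```text
2081 0.050113436900367625 ((0.5817237496376038, -0.29272890090942383), (0.03505146875977516, 0.049703702330589294), 7.377660751342773) [ 0.5616 -0.319   0.0449] [ 0.6014 -0.2661  0.0556]
183 0.04913852595868795 ((0.5787164568901062, -0.29410117864608765), (0.0370379239320755, 0.05013640224933624), 7.287230014801025)
```

Emit:
drive_tool:
  series:
    - [0.005,0,0.03,0.4,0.075]
    - [0.005,0,0.025,0,0.075]
    - [0.002,0,0.015,0,0.075]
    - [0,0,0,0,0.075]

```text
time: 15.95
position: [0.5841, -0.2947, 0.0596]
orientation: [[-0.991, -0.13, 0.034], [-0.131, 0.991, -0.027], [-0.03, -0.031, -0.999]]
ft_force: [-0.2, -0.0, -0.6]
gripper_width: 0.0748
```

Emit:
drive_tool:
  series:
    - [0.003,0.003,0.02,0,0.075]
    - [0.001,0,0.013,0,0.075]
    - [0,0,0,0,0.075]

```text
time: 16.25
position: [0.5846, -0.2948, 0.0313]
orientation: [[-0.991, -0.13, 0.041], [-0.132, 0.991, -0.032], [-0.037, -0.037, -0.999]]
ft_force: [-0.4, 0.6, -0.4]
gripper_width: 0.0748
```

Emit:
drive_tool:
  series:
    - [0.003,0.002,0.008,0,0.075]
    - [0.001,0,0.002,0,0.075]
    - [0,0,0,0,0.075]

```text
time: 16.55
position: [0.5826, -0.2948, 0.0235]
orientation: [[-0.99, -0.13, 0.045], [-0.132, 0.991, -0.034], [-0.04, -0.04, -0.998]]
ft_force: [-0.1, 1.1, 0.1]
gripper_width: 0.0751
```

Emit:
drive_tool:
  series:
    - [0,0.002,0,0,0.075]
    - [0,0,0,0,0.04]
    - [0,0,0,0,0.04]
    - [0,0,0,0,0.04]
    - [0,0,0,0,0.04]
  grip_force: 12

```text
time: 17.05
position: [0.5833, -0.2932, 0.0252]
orientation: [[-0.99, -0.13, 0.048], [-0.132, 0.991, -0.035], [-0.043, -0.041, -0.998]]
ft_force: [-0.3, -0.1, -0.8]
gripper_width: 0.051
```

Emit:
drive_tool:
  series:
    - [0,0,-0.01,0,0.04]
    - [0,0,-0.03,0,0.04]
    - [0,0,-0.04,0,0.04]
    - [0,0,-0.04,0,0.04]
    - [0,0,-0.04,0,0.04]

```text
time: 17.55
position: [0.5705, -0.2845, 0.1818]
orientation: [[-0.991, -0.13, 0.031], [-0.131, 0.991, -0.025], [-0.028, -0.029, -0.999]]
ft_force: [1.4, -0.1, -1.6]
gripper_width: 0.0505
```

Emit:
drive_tool:
  series:
    - [0,0,-0.03,0,0.04]
    - [0,0,0,7,0.04]
    - [0,0,0,7,0.04]
    - [0,0,0,0,0.04]
    - [0,0,0,0,0.04]

```text
time: 18.05
position: [0.5727, -0.2855, 0.2278]
orientation: [[-0.992, 0.119, 0.048], [0.118, 0.992, -0.036], [-0.052, -0.03, -0.998]]
ft_force: [0.3, 0.9, -0.6]
gripper_width: 0.0504
```

```bash
python3 - <<'E'
from fit import *
im,d,st=snap('wrist','w11');print(st['position'],st['orientation'],st['ft_force'])
im,d,st=snap('scene','s11')
cv2.imwrite('pics/s11c.png',cv2.resize(im[65:300,340:500],None,fx=3,fy=2.5,interpolation=cv2.INTER_CUBIC)[:,:,::-1])
E
```

```text
[ 0.5727 -0.2855  0.2278] [[-0.9917  0.1192  0.0481]
 [ 0.1175  0.9924 -0.0356]
 [-0.052  -0.0296 -0.9982]] [ 0.3086  0.9187 -0.5668]
```

View pics/w11.png

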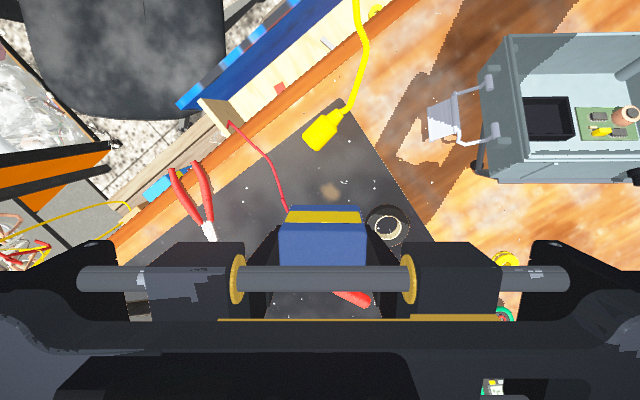

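View pics/s11c.png

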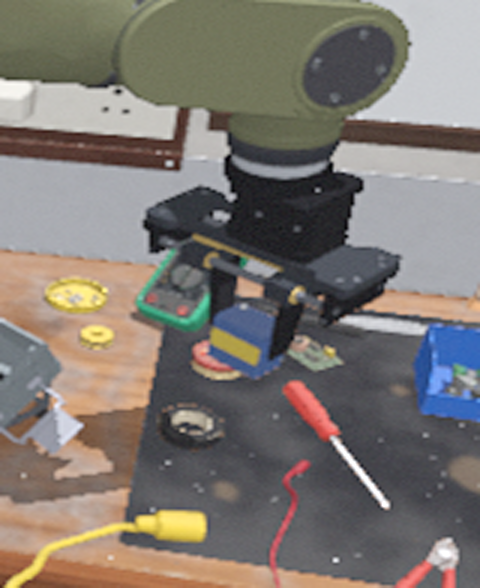

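Emit:
drive_tool:
  series:
    - [-0.002,0.045,-0.001,0,0.04]
    - [-0.001,0.045,-0.001,0,0.04]
    - [-0.001,0.045,-0.001,0,0.04]
    - [-0.001,0.045,-0.001,0,0.04]
    - [0,0.045,0,0,0.04]

```text
time: 18.65
position: [0.6032, -0.0614, 0.2213]
orientation: [[-0.991, 0.124, 0.042], [0.122, 0.992, -0.036], [-0.047, -0.03, -0.998]]
ft_force: [0.3, -0.1, -0.7]
gripper_width: 0.0507
```

Emit:
drive_tool:
  series:
    - [0,0,0,0,0.04]
    - [0,0,0,0,0.04]

```text
time: 18.85
position: [0.6028, -0.0557, 0.2196]
orientation: [[-0.993, 0.114, 0.04], [0.112, 0.993, -0.033], [-0.043, -0.029, -0.999]]
ft_force: [0.1, 0.1, -0.9]
gripper_width: 0.0508
```

Emit:
drive_tool:
  series:
    - [-0.007,0.001,0.025,0,0.04]
    - [0,0.001,0.025,0,0.04]
    - [0,0,0.015,0,0.04]
    - [0,0,0,0,0.04]

```text
time: 19.25
position: [0.613, -0.0604, 0.1531]
orientation: [[-0.993, 0.114, 0.04], [0.113, 0.993, -0.035], [-0.044, -0.03, -0.999]]
ft_force: [-0.6, -0.2, -0.7]
gripper_width: 0.0504
```

```bash
python3 - <<'E'
from fit import *
im,d,st=snap('wrist','w12');print(st['position'],st['orientation'],st['ft_force'])
E
```

```text
[ 0.613  -0.0604  0.1531] [[-0.9926  0.1144  0.0404]
 [ 0.1131  0.993  -0.0347]
 [-0.0441 -0.0299 -0.9986]] [-0.6001 -0.2255 -0.666 ]
```

View pics/w12.png

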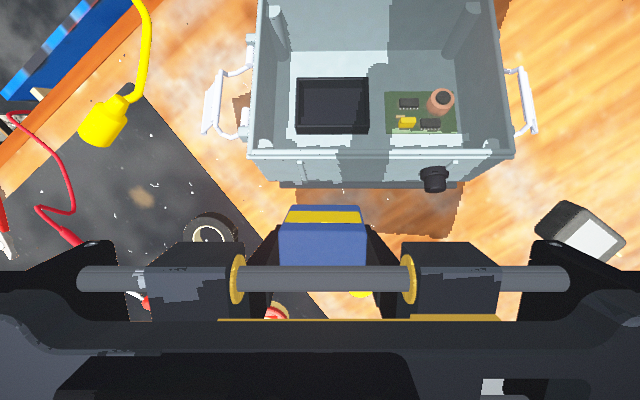

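Emit:
drive_tool:
  series:
    - [0.012,0,-0.0005,0,0.04]
    - [0.01,0,-0.0005,0,0.04]
    - [0.006,0,0,0,0.04]
    - [0.006,0,0,0,0.04]
  grip_force: 5

```text
time: 19.7
position: [0.579, -0.0579, 0.158]
orientation: [[-0.992, 0.116, 0.048], [0.115, 0.993, -0.036], [-0.052, -0.03, -0.998]]
ft_force: [1.6, -0.5, -0.1]
gripper_width: 0.0505
```

Emit:
drive_tool:
  series:
    - [0.006,0,0.001,0,0.04]
    - [0.006,0,0.001,0,0.04]
    - [0.005,0,0,0,0.04]

```text
time: 20.0
position: [0.5639, -0.0558, 0.1593]
orientation: [[-0.991, 0.116, 0.059], [0.114, 0.993, -0.037], [-0.062, -0.03, -0.998]]
ft_force: [1.7, 0.2, -0.9]
gripper_width: 0.0502
```

Emit:
drive_tool:
  series:
    - [0.004,0,0.001,0,0.04]
    - [0.003,0,0.001,0,0.04]

```text
time: 20.2
position: [0.5567, -0.0551, 0.1575]
orientation: [[-0.991, 0.116, 0.06], [0.114, 0.993, -0.038], [-0.064, -0.031, -0.997]]
ft_force: [1.2, -0.6, 1.5]
gripper_width: 0.0499
```

```bash
python3 - <<'E'
from fit import *
im,d,st=snap('wrist','w13');print(st['position'],st['orientation'],st['ft_force'])
im,d,st=snap('scene','s13')
cv2.imwrite('pics/s13c.png',cv2.resize(im[80:260,260:440],None,fx=3.3,fy=3.3,interpolation=cv2.INTER_CUBIC)[:,:,::-1])
E
```

```text
[ 0.5567 -0.0551  0.1575] [[-0.9914  0.1161  0.0601]
 [ 0.114   0.9928 -0.0377]
 [-0.064  -0.0305 -0.9975]] [ 1.2006 -0.5753  1.4741]
```

View pics/w13.png

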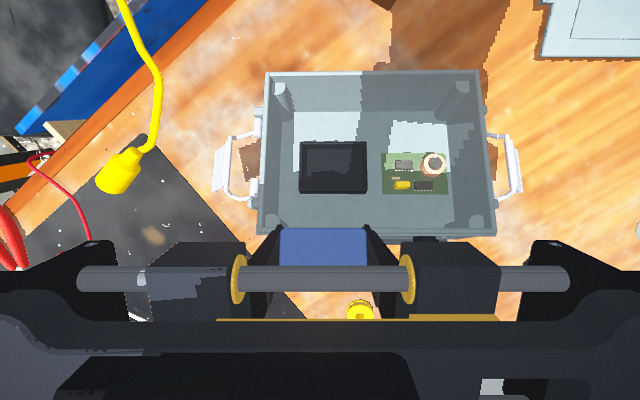

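View pics/s13c.png

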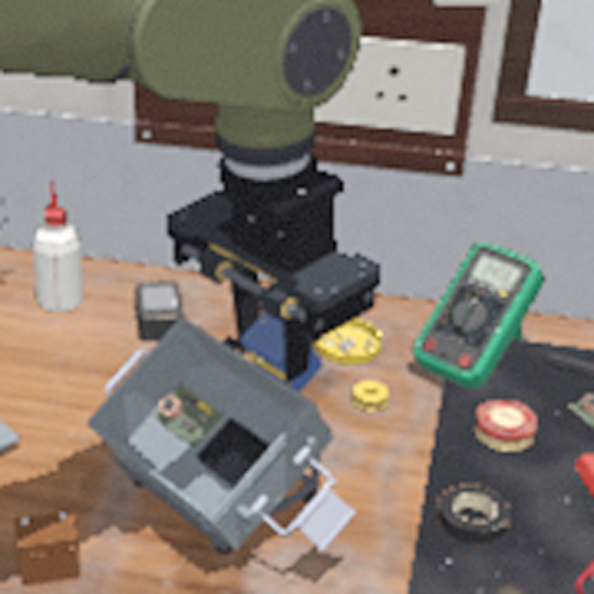

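```bash
python3 - <<'E'
from fit import *
im,d,P,K,T=load('w13','wrist');a=im.astype(int)
b=(a[...,2]>a[...,0]+30)&(d>0)&(P[...,0]>.48)&(P[...,0]<.62)&(abs(P[...,1]+.05)<.05)&(P[...,2]>.13)
c,n,m=planefit(P[b],tol=.002);print(b.sum(),m.sum(),c,n)
q=P[b];print(q.min(0),q.max(0))
B=np.array([.5051,-.0121,.1107]);N=np.array([-.4954,.0554,.8669]);ex=np.array([.8615,-.0963,.4985]);ey=np.array([.1111,.9938,0])
L=np.stack([(q-B)@ex,(q-B)@ey,(q-B)@N],-1);print(np.percentile(L,[1,50,99],axis=0)); print(n@ex,n@ey,n@N)
st=dict(np.load('pics/w13.npz'));g=st['p']-st['R'][:,2]*.019;print('grasp local',(g-B)@ex,(g-B)@ey,(g-B)@N)
E
```

```text
3298 3278 [ 0.5484 -0.0527  0.1804] [-0.4931  0.0835  0.8659]
[ 0.5369 -0.0793  0.1595] [ 0.5607 -0.0265  0.1871]
[[ 0.0653 -0.0598  0.0348]
 [ 0.076  -0.0354  0.0367]
 [ 0.0862 -0.0111  0.0384]]
-0.0012057397597083652 0.02821290627689588 0.9996046279407923
grasp local 0.08030686400740061 -0.036409452596483455 0.02962514562515954
```

```bash
cat > to.py <<'E'
import sys
from h import *
B=np.array([.5051,-.0121,.1107]);N=np.array([-.4954,.0554,.8669]);ex=np.array([.8615,-.0963,.4985]);ey=np.array([.1111,.9938,0])
s=r.state();R=np.array(s['orientation']);g=s['position']-R[:,2]*.019
M=np.stack([ex,ey,N],1)
l=M.T@(g-B);print('local',l.round(4),'f',np.round(s['ft_force'],1),'w',round(s['gripper_width'],4),'tilt',(M.T@R[:,2]).round(3),'yaw',np.degrees(np.arctan2(R[1,1],R[0,1])).round(2))
for a in sys.argv[1:]:
    t=np.array(eval(a));print(a,'tool delta',(R.T@M@(t-l)).round(4))
E
python3 to.py "(.0835,-.035,.065)" "(-.0022,-.031,.065)"
```

```text
local [ 0.0798 -0.0364  0.0294] f [1.1 0.  0.1] w 0.0503 tilt [-0.443 -0.031 -0.896] yaw 83.32
(.0835,-.035,.065) tool delta [ 0.0125  0.0004 -0.0336]
(-.0022,-.031,.065) tool delta [0.0893 0.0053 0.0042]
```

Emit:
drive_tool:
  series:
    - [0,0,0,0,0.04]
    - [0.002,0,-0.009,0,0.04]
    - [0.004,0,-0.009,0,0.04]
    - [0.004,0,-0.009,0,0.04]
    - [0.003,0,-0.007,0,0.04]
  grip_force: 20

```text
time: 20.8
position: [0.538, -0.0519, 0.1892]
orientation: [[-0.992, 0.116, 0.049], [0.114, 0.993, -0.036], [-0.053, -0.03, -0.998]]
ft_force: [0.4, 0.1, -1.3]
gripper_width: 0.0498
```

```bash
python3 to.py "(.0835,-.035,.065)" "(-.0022,-.031,.065)"
```

```text
local [ 0.0799 -0.0353  0.0665] f [ 0.4  0.1 -1.3] w 0.0498 tilt [-0.451 -0.031 -0.892] yaw 83.35
(.0835,-.035,.065) tool delta [-0.0039  0.0003 -0.0003]
(-.0022,-.031,.065) tool delta [0.0726 0.0052 0.0382]
```

Emit:
drive_tool:
  series:
    - [0.024,0.002,0.012,0,0.04]
    - [0.024,0.002,0.012,0,0.04]
    - [0.024,0.001,0.012,0,0.04]
    - [0,0,0,0,0.04]

```text
time: 21.2
position: [0.467, -0.0397, 0.1518]
orientation: [[-0.992, 0.116, 0.053], [0.114, 0.993, -0.037], [-0.057, -0.031, -0.998]]
ft_force: [-0.6, 0.1, -0.9]
gripper_width: 0.05
```

```bash
python3 to.py "(-.0022,-.031,.065)" "(-.0022,-.031,0)"; python3 - <<'E'
from fit import *
im,d,st=snap('wrist','w14')
im,d,P,K,T=load('w14','wrist');a=im.astype(int)
b=(a[...,2]>a[...,0]+30)&(d>0)&(P[...,0]>.4)&(P[...,0]<.62)&(abs(P[...,1]+.05)<.06)&(P[...,2]>.13)
c,n,m=planefit(P[b],tol=.002);q=P[b][m]
B=np.array([.5051,-.0121,.1107]);N=np.array([-.4954,.0554,.8669]);ex=np.array([.8615,-.0963,.4985]);ey=np.array([.1111,.9938,0])
L=np.stack([(q-B)@ex,(q-B)@ey,(q-B)@N],-1);print(len(q),np.percentile(L,[1,50,99],axis=0)); print(n@ex,n@ey,n@N)
q=P[b][~m];L=np.stack([(q-B)@ex,(q-B)@ey,(q-B)@N],-1);print(len(q),np.percentile(L,[1,50,99],axis=0))
E
```

```text
local [-0.0012 -0.0311  0.0699] f [-0.6  0.1 -0.9] w 0.05 tilt [-0.448 -0.031 -0.894] yaw 83.35
(-.0022,-.031,.065) tool delta [-0.0013  0.0003  0.0049]
(-.0022,-.031,0) tool delta [-0.0304  0.0022  0.063 ]
3271 [[-0.0162 -0.0545  0.0752]
 [-0.0054 -0.0301  0.077 ]
 [ 0.0048 -0.006   0.0787]]
-0.00925812217915133 0.028645746516143027 0.9995499513984872
25 [[-0.018  -0.0919  0.0603]
 [-0.0096 -0.0202  0.0745]
 [ 0.0044 -0.0047  0.1497]]
```

View pics/w14.png

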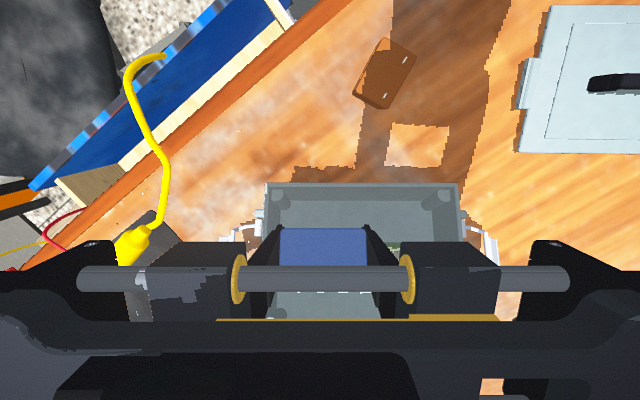

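Emit:
drive_tool:
  series:
    - [-0.005,0.0004,0.01,0,0.04]
    - [-0.005,0.0004,0.011,0,0.04]
    - [-0.005,0.0004,0.011,0,0.04]
    - [-0.005,0.0004,0.011,0,0.04]
    - [0,0,0,0,0.04]

```text
time: 21.75
position: [0.4981, -0.0436, 0.1116]
orientation: [[-0.991, 0.116, 0.063], [0.114, 0.993, -0.039], [-0.067, -0.032, -0.997]]
ft_force: [-0.6, 0.0, -1.4]
gripper_width: 0.0498
```

```bash
python3 to.py "(-.0022,-.031,0)" "(-.0022,-.031,-.012)"
```

```text
local [ 0.0058 -0.0315  0.0196] f [-0.6  0.  -1.4] w 0.0498 tilt [-0.439 -0.032 -0.898] yaw 83.33
(-.0022,-.031,0) tool delta [-0.0014  0.0012  0.0211]
(-.0022,-.031,-.012) tool delta [-0.0066  0.0015  0.0318]
```

Emit:
drive_tool:
  series:
    - [0.002,0.0006,0.007,0,0.04]
    - [0,0.0006,0.007,0,0.04]
    - [0,0,0.001,0,0.04]

```text
time: 22.05
position: [0.4973, -0.0428, 0.0945]
orientation: [[-0.991, 0.116, 0.061], [0.114, 0.993, -0.039], [-0.065, -0.032, -0.997]]
ft_force: [-1.1, 0.1, -0.5]
gripper_width: 0.0497
```

```bash
python3 to.py "(-.0022,-.031,0)" "(-.0022,-.031,-.012)"; python3 - <<'E'
from fit import *
im,d,st=snap('wrist','w15')
im,d,P,K,T=load('w15','wrist');a=im.astype(int)
b=(a[...,2]>a[...,0]+30)&(d>0)&(P[...,0]>.4)&(P[...,0]<.62)&(abs(P[...,1]+.05)<.06)&(P[...,2]>.08)
c,n,m=planefit(P[b],tol=.002);q=P[b][m]
B=np.array([.5051,-.0121,.1107]);N=np.array([-.4954,.0554,.8669]);ex=np.array([.8615,-.0963,.4985]);ey=np.array([.1111,.9938,0])
L=np.stack([(q-B)@ex,(q-B)@ey,(q-B)@N],-1);print(len(q),np.percentile(L,[1,50,99],axis=0)); print(n@ex,n@ey,n@N)
im,d,st=snap('scene','s15')
cv2.imwrite('pics/s15c.png',cv2.resize(im[80:260,260:440],None,fx=3.3,fy=3.3,interpolation=cv2.INTER_CUBIC)[:,:,::-1])
E
```

```text
local [-0.0034 -0.0307  0.0052] f [-1.1  0.1 -0.5] w 0.0497 tilt [-0.441 -0.032 -0.897] yaw 83.33
(-.0022,-.031,0) tool delta [-0.0034 -0.0001  0.0041]
(-.0022,-.031,-.012) tool delta [-0.0087  0.0002  0.0149]
3274 [[-0.0185 -0.0542  0.0103]
 [-0.0077 -0.0297  0.0122]
 [ 0.0025 -0.0055  0.014 ]]
-0.013965800550135936 0.03093568561793797 0.999426908933414
```

View pics/s15c.png

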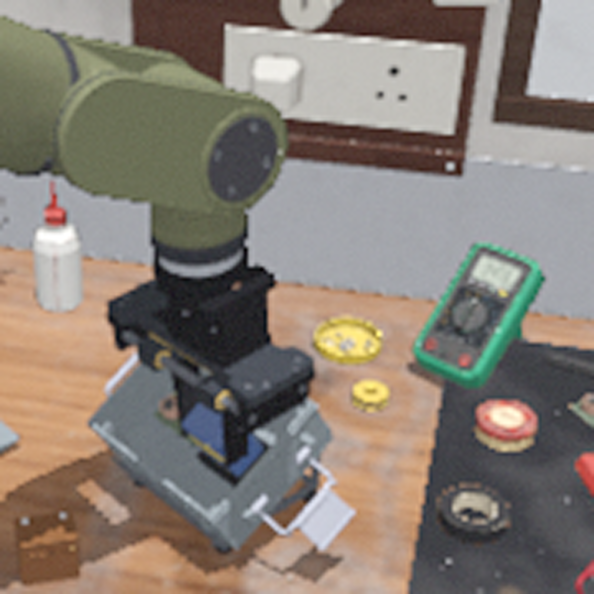

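Emit:
drive_tool:
  series:
    - [-0.003,0,0.004,0,0.04]
    - [-0.002,0,0.004,0,0.04]
    - [0,0,0,0,0.04]

```text
time: 22.45
position: [0.5043, -0.0439, 0.0883]
orientation: [[-0.991, 0.116, 0.065], [0.114, 0.993, -0.039], [-0.069, -0.032, -0.997]]
ft_force: [-0.6, 0.8, -1.7]
gripper_width: 0.05
```

```bash
python3 to.py "(-.0022,-.031,-.010)" "(-.0022,-.031,-.015)"
```

```text
local [-0.0005 -0.0311 -0.0037] f [-0.6  0.8 -1.7] w 0.05 tilt [-0.438 -0.032 -0.899] yaw 83.32
(-.0022,-.031,-.010) tool delta [-0.0013  0.0003  0.0064]
(-.0022,-.031,-.015) tool delta [-0.0034  0.0005  0.0109]
```

Emit:
drive_tool:
  series:
    - [0,0,0.003,0,0.04]
    - [-0.001,0,0.003,0,0.04]
    - [0,0,0,0,0.04]
  grip_force: 10

```text
time: 22.75
position: [0.506, -0.0444, 0.0822]
orientation: [[-0.991, 0.116, 0.065], [0.114, 0.993, -0.04], [-0.069, -0.032, -0.997]]
ft_force: [-0.3, 0.6, -1.2]
gripper_width: 0.0498
```

```bash
python3 to.py "(-.0022,-.031,-.010)" "(-.0022,-.031,-.015)"
```

```text
local [-0.002  -0.0314 -0.0099] f [-0.3  0.6 -1.2] w 0.0498 tilt [-0.437 -0.032 -0.899] yaw 83.32
(-.0022,-.031,-.010) tool delta [0.0002 0.0004 0.0002]
(-.0022,-.031,-.015) tool delta [-0.002   0.0005  0.0047]
```

Emit:
drive_tool:
  series:
    - [-0.001,0.0002,0.002,0,0.04]
    - [-0.001,0,0.002,0,0.04]
    - [0,0,0.001,0,0.04]
  grip_force: 7

```text
time: 23.05
position: [0.5088, -0.0447, 0.0774]
orientation: [[-0.991, 0.116, 0.066], [0.114, 0.993, -0.04], [-0.07, -0.032, -0.997]]
ft_force: [-2.7, -0.1, 6.9]
gripper_width: 0.0499
```

```bash
python3 to.py "(-.0022,-.031,-.015)";python3 - <<'E'
from fit import *
im,d,st=snap('wrist','w16')
im,d,P,K,T=load('w16','wrist');a=im.astype(int)
b=(a[...,2]>a[...,0]+30)&(d>0)&(P[...,0]>.4)&(P[...,0]<.62)&(abs(P[...,1]+.05)<.06)&(P[...,2]>.06)
c,n,m=planefit(P[b],tol=.002);q=P[b][m]
B=np.array([.5051,-.0121,.1107]);N=np.array([-.4954,.0554,.8669]);ex=np.array([.8615,-.0963,.4985]);ey=np.array([.1111,.9938,0])
L=np.stack([(q-B)@ex,(q-B)@ey,(q-B)@N],-1);print(len(q),np.percentile(L,[1,50,99],axis=0)); print(n@ex,n@ey,n@N)
E
```

```text
local [-0.002  -0.0314 -0.0154] f [-2.7 -0.1  6.9] w 0.0499 tilt [-0.437 -0.032 -0.899] yaw 83.32
(-.0022,-.031,-.015) tool delta [ 0.0004  0.0003 -0.0002]
3277 [[-0.0171 -0.0548 -0.0103]
 [-0.0063 -0.0303 -0.0083]
 [ 0.0039 -0.0062 -0.0066]]
-0.0194373512236606 0.02951460173327706 0.9993782686071612
```

View pics/w16.png

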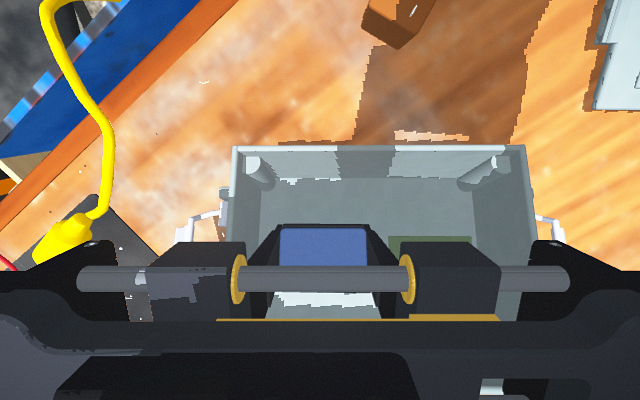

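Emit:
drive_tool:
  series:
    - [0,0,0,0,0.056]
    - [0,0,0,0,0.062]
    - [0,0,0,0,0.064]
    - [0,0,0,0,0.064]

```text
time: 23.5
position: [0.5093, -0.0447, 0.0781]
orientation: [[-0.991, 0.116, 0.067], [0.114, 0.993, -0.04], [-0.071, -0.032, -0.997]]
ft_force: [-0.2, -1.5, -0.1]
gripper_width: 0.0635
```

Emit:
drive_tool:
  series:
    - [0,0,-0.01,0,0.064]
    - [0,0,-0.03,0,0.064]
    - [0,0,-0.05,0,0.064]
    - [0,0,-0.05,0,0.064]
    - [0,0,-0.05,0,0.064]

```text
time: 24.0
position: [0.4912, -0.0362, 0.2646]
orientation: [[-0.992, 0.116, 0.049], [0.114, 0.993, -0.037], [-0.053, -0.031, -0.998]]
ft_force: [1.6, -0.5, 0.7]
gripper_width: 0.0639
```

Emit:
drive_tool:
  series:
    - [-0.04,0.02,-0.03,0,0.064]
    - [-0.03,0.02,0,0,0.064]
    - [0,0,0,0,0.064]
    - [0,0,0,0,0.064]

```text
time: 24.4
position: [0.5653, -0.0042, 0.3128]
orientation: [[-0.99, 0.117, 0.074], [0.115, 0.993, -0.04], [-0.078, -0.031, -0.997]]
ft_force: [-0.5, 0.5, -0.5]
gripper_width: 0.0642
```

```bash
python3 - <<'E'
from fit import *
im,d,st=snap('wrist','w17');print(st['position'],st['ft_force'])
im,d,P,K,T=load('w17','wrist');a=im.astype(int)
b=(a[...,2]>a[...,0]+30)&(d>0)&(P[...,0]>.4)&(P[...,0]<.62)&(abs(P[...,1]+.05)<.06)&(P[...,2]>.06)
c,n,m=planefit(P[b],tol=.002);q=P[b][m]
B=np.array([.5051,-.0121,.1107]);N=np.array([-.4954,.0554,.8669]);ex=np.array([.8615,-.0963,.4985]);ey=np.array([.1111,.9938,0])
L=np.stack([(q-B)@ex,(q-B)@ey,(q-B)@N],-1);print(len(q),np.percentile(L,[1,50,99],axis=0)); print(n@ex,n@ey,n@N)
g=(abs(a[...,0]-a[...,2])<35)&(a.mean(-1)>70)&(d>0)&(abs(P[...,0]-.4)<.1)&(abs(P[...,1]-.26)<.11)&(P[...,2]>.008)&(P[...,2]<.03)
if g.sum()>50: print('lid',planefit(P[g],tol=.003)[:2])
im,d,st=snap('scene','s17')
cv2.imwrite('pics/s17c.png',cv2.resize(im[110:290,200:460],None,fx=3,fy=3,interpolation=cv2.INTER_CUBIC)[:,:,::-1])
E
```

```text
[ 0.5653 -0.0042  0.3128] [-0.5434  0.4692 -0.4747]
933 [[-0.0202 -0.055  -0.0111]
 [-0.0028 -0.0305 -0.009 ]
 [ 0.0143 -0.0062 -0.0074]]
0.011409542685151229 0.004722863816723652 0.9999271145170556
lid (array([0.419 , 0.2555, 0.0169]), array([ 0.0084, -0.0012,  1.    ]))
```

View pics/w17.png

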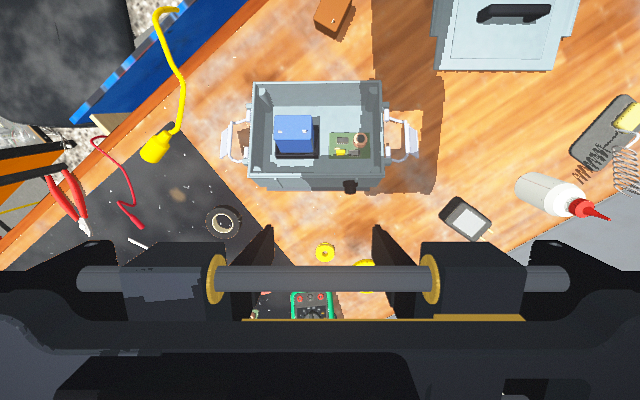

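View pics/s17c.png

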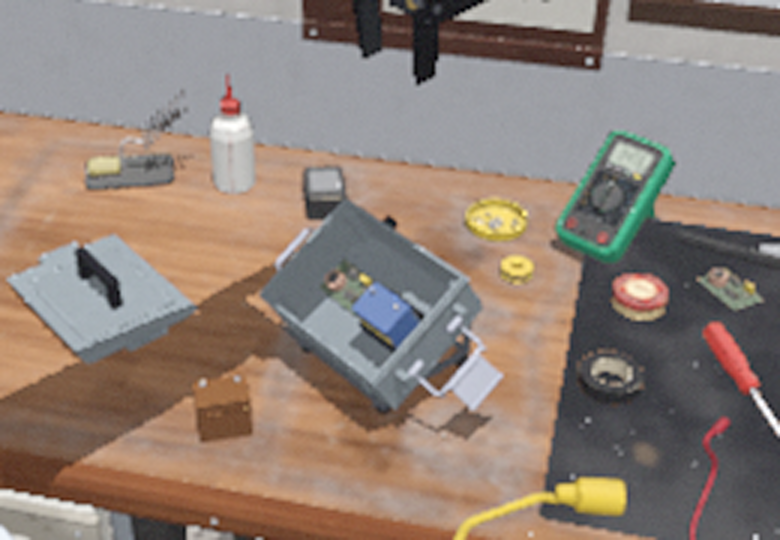

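```bash
python3 -c "
from cell import r
print(r.job_done())"
```

```text
the job is handed in; nothing more can be done
None
```

The job is done and handed in at about 24.5 s, well inside the 69 s limit. No check failed, but I only compared the other bench items by eye.

- **Clips:** I flipped both outward with the closed fingers. The wrist view shows both hanging open, at about 149 mm left and right of the middle of the box.
- **Lid:** I lifted it square to the rim and pressed it flat on the bench under a light grip before letting go. Its top measures 16–17 mm above the bench (16 mm expected) and under 1° off level, with the handle up.
- **Battery pack:** I leaned it to 30° against the box's back wall and lowered it into the bay square to the rim.
  - **Seating:** The last picture puts its top 9 mm below the rim plane, where fully home is 8 mm. It is within 1° of the box's axes, terminals up.
  - **Position:** It sits 3 mm down the slope from the bay's middle, which is where the lower rib stops it.
- **Forces:** The highest reading I saw was about 7 N at the wrist.
- **Disagreements:** The tool's tilt drifted by up to about 5° during the moves, but it did no visible harm. The box positions from the separate cameras differed by up to about 8 mm along the slope. I used the wrist camera, whose measurements matched the given sizes.
- **Other items:** The tape, adapter and brown look-alike appear to be where they started.

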